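# Make up the installer's kit tray

## Task

Make up the installer's kit in the shallow grey tray: lay the two finished bracket assemblies (the strips with bolts in them) lengthwise in the middle of the two equal pockets of one insert, one in each; the nut driver in its long stepped bed with its handle in the wide part; and the dish of washers, kept level on the way, in the round well. The bare bracket and the screwdriver are not part of the kit: leave them where they lie.

Things in the scene. Friction and masses are not known exactly. Their poses are not given: they have to be found in the camera images.
- driver_insert: Foam insert 230 x 80 x 10 mm, black, blue pocket floors at z 4 mm, fixed in a lane of the grey tray (rim 13 mm over the bench; lanes 84 mm apart). x runs along it, away from the robot; z up; origin on its underside, 4 mm over the bench, midway across; spans x -70 to 160 mm. Handle bed 44 mm wide, x -57 to 51; on into the shank channel 30 mm wide, x 51 to 149.
- assembly_insert: Foam insert of the same size, heights, axes and origin as driver_insert, in another lane of the tray. Two equal pockets 108 x 38 mm, lengthwise, centres at x = -12 and 102 mm, y = 0, floors at z = 4 mm; at the middle of each pocket a finger relief 32 mm wide, as deep as the pocket, widens it to 70 mm across.
- dish_insert: Foam insert of the same size, heights, axes and origin as driver_insert, in another lane of the tray. Round well 68 mm in diameter, 6 mm deep, centre at x = -17, y = 0 mm, floor at z = 4 mm. Its other pocket, 98 x 40 mm centred at x = 97 mm, already holds a hex key (fixed, leave it).
- assembly_a: finished bracket assembly: flat dark steel strip 30 x 98 mm, 2 mm thick, with three bolts. It stands on the bolt ends, the strip 8 to 10 mm above the support; heads reach 14 mm. Origin at its middle on the support; y along its length, x across. Bolts at (x,y) = (0,-42), (-6,12), (6,30) mm. Grip across the 30 mm width. Both are alike; either end may lead. 45 to 75 g.
- assembly_b: finished bracket assembly: flat dark steel strip 30 x 98 mm, 2 mm thick, with three bolts. It stands on the bolt ends, the strip 8 to 10 mm above the support; heads reach 14 mm. Origin at its middle on the support; y along its length, x across. Bolts at (x,y) = (0,-42), (-6,12), (6,30) mm. Grip across the 30 mm width. Both are alike; either end may lead. 45 to 75 g.
- nut_driver: nut driver 186 mm long, lying flat: fluted handle 26 mm wide, 29 mm high, and a shank with a hollow socket, about 14 mm thick. Origin at the middle of its length, level with its underside; y points from socket to handle end: handle at y = -3 to 93 mm, shank and socket at y = -93 to -3 mm; z up. Grip across the handle near y = 35 mm. 70 to 120 g.
- washer_dish: round light plastic dish with washers fixed in it, 65 mm across the rim, 50 mm across the foot, 20 mm high, sides slanting. Origin at the centre of its underside, z up; its yaw means nothing. Grip across the whole rim from above. 24 to 40 g.
- bare_bracket: bare slotted steel bracket, dark flat strip 30 x 102 mm without bolts, 2 mm thick, one end bent up 14 mm: a look-alike that stays where it lies. Origin at its middle, on the bench; y along its length.
- screwdriver: cross-head screwdriver 206 mm long, yellow handle 28 mm thick at +y, thin 6 mm blade: the nut driver's look-alike, stays where it lies. Origin at the middle of its length at its underside, y toward the handle's end.

How it is judged:
By the outcome, as a careful person would: the job done as asked, in the order asked, and still so for the second after the job is handed in, with the robot touching nothing.
It also fails if it takes over 93 s, if anything falls off the work surface, if the arm or the gripper's body presses on something with over 40 N, if the wrist force passes 120 N, or if a joint passes its speed limit or range.

## Robot

A 6-joint arm with a two-finger parallel gripper is mounted at the origin on a cart in front of the work surface, level with it; the furniture and walls round the work are solid. World frame = base frame: x ahead of the robot, y to its left, z up, the work surface at z = 0. Lengths are in m, angles in rad, forces in N, time in s.
With the tool pointing down it reaches from about 0.325 to 0.9 m from the base axis. Payload 6.1 kg.
Tool frame: the origin (TCP) lies midway between the tips of the shut fingers; the grasp point (between the pads) lies 19 mm behind it; x points along the fingers, z is the direction in which the jaws open and shut, and the axes are right-handed (so a half turn about x gives the same grasp; the last joint's range is limited). The gripper opens to 87 mm and grips with 3 to 60 N. Pads are 19 mm wide; open, the fingers measure 117 mm over their backs; the gripper's body (75 mm by 190 mm) begins 51 mm behind the grasp point.
Start: joints at [1.06, 0.22, 1.526, -0, 1.395, -0.126], TCP at [0.235, 0.579, 0.223] pointing down, gripper open.
Joint ranges: [-2.98, 2.98], [-0.91, 2.08], [0.09, 2.57], [-1.24, 4.39], [0.2, 2.65], [-2.68, 2.68]. Speed limits (rad/s): [2.57, 2.57, 3.01, 3.14, 3.14, 3.14].

## Interface

Orientations are given as a unit quaternion [w, x, y, z].
In Python, from plant import arm gives the robot as it stands. The module is installed in compiled form; this text tells all that it offers.
- The arm moves only by the tool send_rows, never from a script. Its argument "targets" is a list of rows, each a list of 4 numbers: the shift along the world's x, y, z in cm, then the turn about the world's z in rad. A call has 1 to 10 rows; each row is the pose to reach, as a shift and turn from the pose commanded when the call began; what a row does not reach only later rows make up. A row lasts 1/12 s, in which the tool goes at most 41.7 mm and 7.16 degrees, less where a joint would pass 70% of its speed; a pose out of reach is approached as far as the arm can. A call with a gripper value outside its range is refused whole. "claw" is the gripper's target within -1 to 1 (fully open at 1, half-way at 0, shut at -1), set as the call begins (left out, the last holds). The fingers move at their own pace and stop on an object; "squeeze" is the grip in N (left out, the last holds). Time passes only in rows, so rows that repeat a pose let the fingers close. It gives the time, the measured TCP pose, the force and the opening at its end, in the units of the state.
- arm.read_state(): the state, without advancing time (a new reading comes with each control period).
- arm.get_image(name): name is "scene" or "top" or "wrist"; returns the picture (420x560x3 uint8, red, green, blue); there is no depth.
- arm.camera_model(name): a dict with "fx", "fy", "cx", "cy" (pixels), "origin" and "rotation" of the camera in the world. Camera axes: x right, y down, z forward; pixel columns grow to the right and rows downward; lengths in m; the calibration is good to about 2 mm. A picture is of the moment at which its call begins: read the wrist's pose just before it. camera_model takes no time and is no camera call; for the wrist camera it gives the pose at the moment of the call.
- arm.job_done(): hands the job in, once; it reports no verdict.
The state is a dict: "time_s": time; "joint_pos": joint angles; "qvel": joint speeds; "tau": joint torques, N m; "eef_pos": TCP position; "tcp_rot": TCP orientation; "ft_force": force on the tool from outside, world axes, zero at the start; "torque": the same for the moment, N m; "finger_gap": opening from 0.0 (shut) to 1.0 (fully open).
Only numpy, scipy, OpenCV 4.12 (cv2) and the standard library are available. Lean on these libraries where they do the work, as an engineer would, in place of code of your own. Each camera call takes 0.05 s, during which the arm holds its last target.

## Working session

There is one attempt and no reset: what is moved stays moved. The work goes in short steps, Python scripts to look and compute and a tool call to move; the robot and the scene stay as the last step left them, time stands still between calls to the robot, and variables do not carry over. Pictures are saved under pics/ and viewed, and the job is handed in when it is done.

Besides the shell and the picture viewer there is one more tool, called after "Call:" as name(argument=value, ...), one argument or row to a line, values as JSON. send_rows: Moves the arm, as the interface text tells. Its arguments: {"type":"object","properties":{"targets":{"type":"array"},"claw":{"type":"number"},"squeeze":{"type":"number"}},"required":["targets"]}

```bash
mkdir -p pics; python3 - <<'E'
from plant import arm
import cv2
print(arm.read_state())
for n in("scene","top"):
    im=arm.get_image(n); cv2.imwrite(f"pics/{n}0.png",im[:,:,::-1]); print(n,arm.camera_model(n))
E
```

```text
{'time_s': 0.0, 'joint_pos': array([ 1.05985806e+00,  2.21217352e-01,  1.52761734e+00, -2.06981278e-05,
        1.39470206e+00, -1.26067907e-01]), 'qvel': array([ 0.00066464, -0.00012121,  0.00015244, -0.00063136,  0.00099189,
        0.00115824]), 'tau': array([ 8.27138210e-04, -4.94607568e+01, -3.87378895e+01,  6.99243648e-02,
        5.69869496e-02, -1.33616895e-04]), 'eef_pos': array([0.23433265, 0.57873313, 0.2214394 ]), 'tcp_rot': array([ 0.58578402, -0.39546256,  0.58700509,  0.39483093]), 'ft_force': array([-0.02627096, -0.42116181,  0.22111435]), 'torque': array([ 0.03136643, -0.01780756,  0.01516402]), 'finger_gap': 1.0017445093840445}
scene {'fx': 387.78610644756105, 'fy': 387.78610644756105, 'cx': 284.09037317277046, 'cy': 211.53839481993597, 'origin': array([ 0.17821311, -0.6188363 ,  0.68687753]), 'rotation': array([-0.41662617,  0.86868804, -0.24563019,  0.10709588])}
top {'fx': 532.748620944173, 'fy': 532.748620944173, 'cx': 286.49025459955106, 'cy': 216.37543371409953, 'origin': array([0.44378645, 0.05436982, 1.27536963]), 'rotation': array([ 0.02548912, -0.70506092,  0.70807905, -0.02938475])}
```

View pics/top0.png

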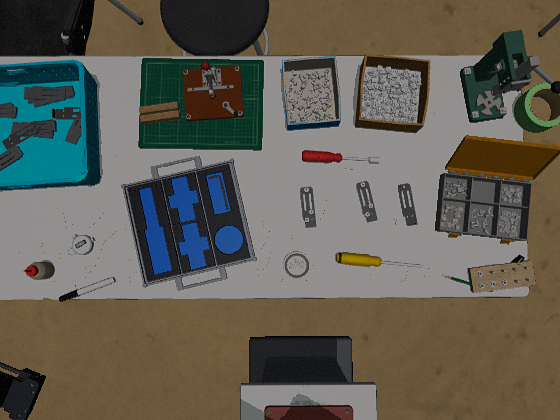

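View pics/scene0.png

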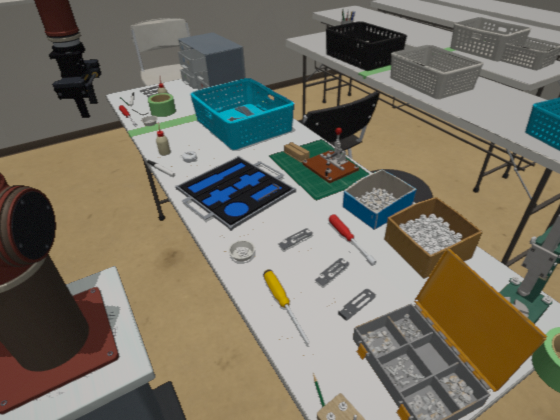

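```bash
cat > h.py <<'E'
import numpy as np,cv2
from scipy.spatial.transform import Rotation as R
def rot(q): return R.from_quat([q[1],q[2],q[3],q[0]])
def proj(m,P):
    c=rot(m['rotation']).inv().apply(np.atleast_2d(P)-m['origin'])
    return np.c_[m['fx']*c[:,0]/c[:,2]+m['cx'],m['fy']*c[:,1]/c[:,2]+m['cy']]
def back(m,uv,z):
    uv=np.atleast_2d(uv).astype(float)
    d=rot(m['rotation']).apply(np.c_[(uv[:,0]-m['cx'])/m['fx'],(uv[:,1]-m['cy'])/m['fy'],np.ones(len(uv))])
    return m['origin']+d*((z-m['origin'][2])/d[:,2])[:,None]
E
python3 - <<'E'
from h import *
from plant import arm
t=arm.camera_model("top");s=arm.camera_model("scene")
for P in([0,0,0],[.234,.579,.221],[.5,0,0]): print(proj(t,P),proj(s,P))
print(arm.camera_model("wrist"))
im=cv2.imread("pics/top0.png")
cv2.imwrite("pics/c1.png",cv2.resize(im[150:290,110:270],None,fx=5,fy=4.28,interpolation=cv2.INTER_CUBIC)[:600])
c=im[140:280,270:430]; cv2.imwrite("pics/c2.png",cv2.resize(c,None,fx=4.25,fy=4.25,interpolation=cv2.INTER_CUBIC))
c=im[150:290,120:260]; cv2.imwrite("pics/c1.png",cv2.resize(c,None,fx=4.25,fy=4.25,interpolation=cv2.INTER_CUBIC))
E
```

```text
[[307.82170269 449.35464837]] [[ 55.35109169 343.12858309]]
[[ 13.2298713  367.66605577]] [[ 89.50760448 109.48456744]]
[[306.23886381 234.17946441]] [[271.76234337 249.52406679]]
{'fx': 338.2522055236453, 'fy': 338.2522055236453, 'cx': 285.3468364430828, 'cy': 214.26156879173476, 'origin': array([0.16603029, 0.6082471 , 0.38439953]), 'rotation': array([0.11500426, 0.82158328, 0.55310748, 0.07646604])}
```

View pics/c1.png

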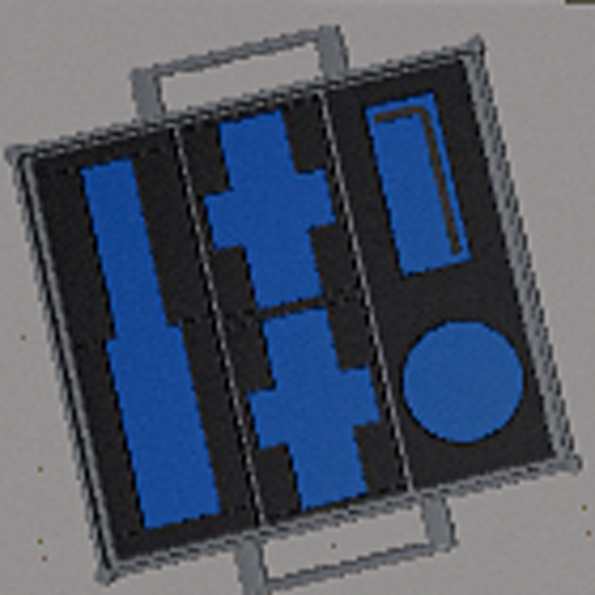

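View pics/c2.png

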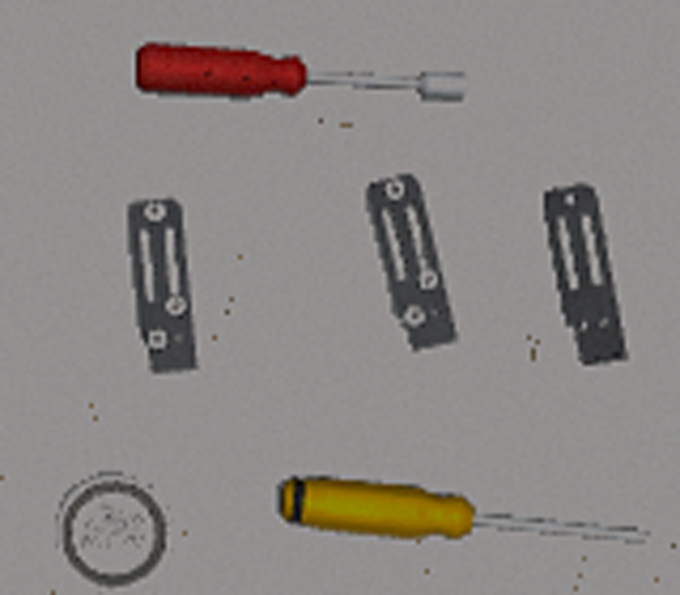

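```bash
cat > m.py <<'E'
from h import *
from plant import arm
from scipy.optimize import least_squares
m=arm.camera_model("top"); im=cv2.imread("pics/top0.png"); hsv=cv2.cvtColor(im,cv2.COLOR_BGR2HSV)
blue=cv2.inRange(hsv,(100,120,60),(125,255,255)); x0,y0,x1,y1=120,150,265,292
mk=np.zeros_like(blue); mk[y0:y1,x0:x1]=blue[y0:y1,x0:x1]
n,l,st,ce=cv2.connectedComponentsWithStats(mk)
for i in range(1,n):
    if st[i,4]>50: print(i,st[i],ce[i],back(m,ce[i],.008)[0,:2]*1000)
def ax(mask,z,name):
    ys,xs=np.nonzero(mask); r=cv2.minAreaRect(np.c_[xs,ys].astype(np.float32)); b=back(m,cv2.boxPoints(r),z)[:,:2]*1000
    P=back(m,np.c_[xs,ys],z)[:,:2]*1000; mu=P.mean(0); w,v=np.linalg.eigh(np.cov(P.T)); 
    d=v[:,1]; print(name,len(xs),'mean',mu,'rectc',b.mean(0),'sides',np.linalg.norm(b[1]-b[0]),np.linalg.norm(b[2]-b[1]),'axis deg',np.degrees(np.arctan2(d[1],d[0])))
g=hsv[:,:,2]
for nm,(a,b,c,d) in dict(A1=(292,180,325,232),A2=(350,175,385,227),bare=(392,178,425,232)).items():
    mk=np.zeros_like(g); mk[b:d,a:c]=(g[b:d,a:c]<105)*255
    mk=cv2.morphologyEx(mk,cv2.MORPH_CLOSE,np.ones((5,5)))
    n,l,st,ce=cv2.connectedComponentsWithStats(mk); k=1+st[1:,4].argmax(); ax(l==k,.009,nm)
mk=cv2.inRange(hsv,(0,120,40),(8,255,255))|cv2.inRange(hsv,(172,120,40),(180,255,255)); mm=np.zeros_like(mk); mm[145:170,298:345]=mk[145:170,298:345]; ax(mm>0,.0145,'red')
mk=np.zeros_like(g); mk[150:168,368:384]=(abs(g[150:168,368:384].astype(int)-150)>25)
print(g[154:168,364:384])
gr=cv2.cvtColor(im,cv2.COLOR_BGR2GRAY)
mk=np.zeros_like(g); mk[245:285,278:315]=(gr[245:285,278:315]<105)*255; ax(mk>0,.02,'dish')
c=cv2.HoughCircles(cv2.resize(gr[240:290,272:322],None,fx=6,fy=6,interpolation=cv2.INTER_CUBIC),cv2.HOUGH_GRADIENT,1.5,100,param1=80,param2=20,minRadius=55,maxRadius=90)
print(c, [back(m,[q[0]/6+272-.4,q[1]/6+240-.4],.02)*1000 for q in c[0]] if c is not None else '')
E
python3 m.py
```

```text
1 [206 172  25  43 597] [217.4958124  193.46901173] [597.98649229 211.98449008]
2 [168 176  31  47 894] [183.0458613  198.92729306] [585.17411341 294.18165418]
3 [ 139  187   33   88 1346] [154.52005944 234.05720654] [501.46834799 361.02618088]
4 [178 222  32  48 918] [193.47712418 245.35947712] [474.2327082  268.27368216]
5 [215 225  28  29 636] [228.4591195  239.15566038] [488.5994812  185.33679609]
A1 510 mean [565.89288265  -3.36891807] rectc [565.65618027  -4.71741532] sides 40.003398494253574 98.30674371802586 axis deg -172.79229311662192
A2 518 mean [ 578.67772857 -143.05313146] rectc [ 577.87924414 -142.97293654] sides 32.11835170157885 97.6864547810187 axis deg -166.09792409142946
bare 536 mean [ 571.08157028 -241.40374879] rectc [ 570.28278599 -241.13952563] sides 31.681424738766907 102.00738752853225 axis deg -169.23338911821887
red 385 mean [686.05343179 -34.46630664] rectc [685.48564373 -37.15679387] sides 25.917236704613696 94.46357357127441 axis deg 86.61731082308782
[[145 147 147 146 147 148 145 147 148 147 146 146 145 148 146 149 146 147
  147 147]
 [145 145 146 146 
[... 614 characters left out ...]
  91  92  94 100  99 101 139 147 146
  145 147]
 [145 150 146 147 152  98 101 101 102 102  86  85  86  88  97 149 147 148
  146 146]
 [149 144 146 147 149 150 152 149 153 149 150 152 151 150 151 150 145 145
  146 148]
 [145 145 145 146 146 148 148 149 146 150 148 148 151 147 147 147 148 148
  146 147]
 [145 146 146 146 147 144 149 149 147 146 146 144 146 147 149 146 145 147
  146 145]
 [146 149 144 148 148 148 150 143 146 148 146 145 146 148 146 150 146 146
  146 146]]
dish 187 mean [427.10863952  24.42723054] rectc [422.06131512  21.28387926] sides 74.66594974351992 69.7512953926247 axis deg -171.01957665131573
[[[149.25 153.75  74.05]]] [array([[426.32131776,  24.30962978,  20.        ]])]
```

```bash
cat > st.py <<'E'
from h import *
from plant import arm
s=arm.read_state(); r=rot(s['tcp_rot']).as_matrix(); z=r[:,2]
print('t',round(s['time_s'],2),'tcp',(s['eef_pos']*1000).round(1),'jaw deg',round(np.degrees(np.arctan2(z[1],z[0])),2),'toolx',r[:,0].round(3),'j',s['joint_pos'].round(2),'gap',round(s['finger_gap'],3),'F',s['ft_force'].round(1))
E
cat > snap.py <<'E'
import sys
from h import *
from plant import arm
import pickle
n,nm=sys.argv[1:3]; m=arm.camera_model(n); im=arm.get_image(n)[:,:,::-1].copy()
cv2.imwrite(f'pics/{nm}.png',im); pickle.dump(m,open(f'pics/{nm}.pkl','wb'))
exec(open('st.py').read())
E
python3 st.py; python3 - <<'E'
from h import *
from plant import arm
m=arm.camera_model("top"); print(back(m,[[376,160.5],[369,160],[380,161]],.007)*1000)
E
```

```text
t 0.1 tcp [234.3 578.8 221.5] jaw deg 67.95 toolx [-0.001 -0.002 -1.   ] j [ 1.06  0.22  1.53 -0.    1.39 -0.13] gap 1.003 F [-0.4  0.1  0.6]
[[ 676.60599461 -169.15675546    7.        ]
 [ 677.88346232 -152.2935742     7.        ]
 [ 675.35386596 -178.78336463    7.        ]]
```

Call:
send_rows(
  targets=[
    [33.1,-58.3,-4,0.51],
    [33.1,-58.3,-4,0.51],
    [33.1,-58.3,-4,0.51],
    [33.1,-58.3,-4,0.51],
    [33.1,-58.3,-4,0.51],
    [33.1,-58.3,-4,0.51],
    [33.1,-58.3,-4,0.51],
    [33.1,-58.3,-4,0.51],
    [33.1,-58.3,-4,0.51],
    [33.1,-58.3,-4,0.51],
  ],
  claw=-0.1,
  squeeze=15,
)

```text
time_s: 0.93
eef_pos: [0.437, 0.2216, 0.1978]
tcp_rot: [0.468, -0.53, 0.468, 0.53]
ft_force: [0.8, 0.3, -0.5]
finger_gap: 0.464
```

```bash
python3 st.py
```

```text
t 0.93 tcp [437.  221.6 197.8] jaw deg 97.18 toolx [-0. -0. -1.] j [ 0.31 -0.09  1.9   0.    1.33 -1.39] gap 0.464 F [ 0.8  0.3 -0.5]
```

Call:
send_rows(
  targets=[
    [12.6,-22.1,-5.8,0],
    [12.6,-22.1,-5.8,0],
    [12.6,-22.1,-5.8,0],
    [12.6,-22.1,-5.8,0],
    [12.6,-22.1,-5.8,0],
    [12.6,-22.1,-5.8,0],
    [12.6,-22.1,-5.8,0],
    [12.6,-22.1,-5.8,0],
    [12.6,-22.1,-5.8,0],
  ],
)

```text
time_s: 1.68
eef_pos: [0.5622, 0.0023, 0.1394]
tcp_rot: [0.468, -0.529, 0.468, 0.531]
ft_force: [0.1, 0.9, -0.4]
finger_gap: 0.45
```

```bash
python3 snap.py wrist w1; python3 -c "
from h import *;import pickle
m=pickle.load(open('pics/w1.pkl','rb'));print(proj(m,[[.566,-.004,.009]]))"
```

```text
t 1.73 tcp [562.1   3.2 139.8] jaw deg 97.16 toolx [-0.001  0.001 -1.   ] j [-0.13  0.15  1.77  0.    1.22 -1.83] gap 0.445 F [-0.8  0.6  0.2]
[[276.64282002 207.41051393]]
```

View pics/w1.png

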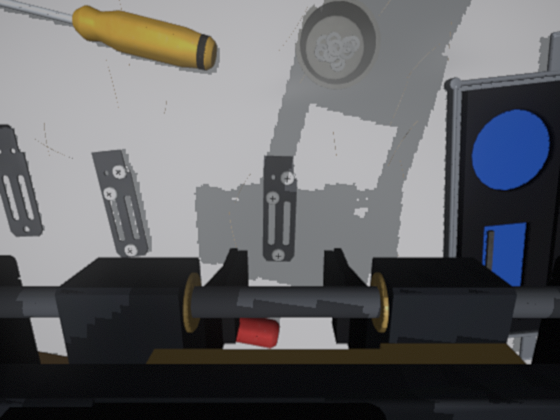

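```bash
cat > strip.py <<'E'
import sys,pickle
from h import *
def meas(nm,box,z,thr=95):
    m=pickle.load(open(f'pics/{nm}.pkl','rb')); im=cv2.imread(f'pics/{nm}.png'); g=cv2.cvtColor(im,cv2.COLOR_BGR2GRAY)
    a,b,c,d=box; mk=np.zeros_like(g); mk[b:d,a:c]=(g[b:d,a:c]<thr)*255
    mk=cv2.morphologyEx(mk,cv2.MORPH_CLOSE,np.ones((9,9))); n,l,st,ce=cv2.connectedComponentsWithStats(mk); k=1+st[1:,4].argmax()
    ys,xs=np.nonzero(l==k); P=back(m,np.c_[xs,ys],z)[:,:2]*1000
    r=cv2.minAreaRect(P.astype(np.float32)); w,v=np.linalg.eigh(np.cov(P.T)); dd=v[:,1]*np.sign(v[0,1])
    print(nm,'mean',P.mean(0).round(1),'rect',np.round(r,1) if 0 else r,'axis',np.degrees(np.arctan2(dd[1],dd[0])).round(2))
E
python3 st.py; python3 - <<'E'
from strip import *
for t in(55,65,75): meas('w1',(255,145,305,275),.009,t)
for t in(55,65,75): meas('w1',(85,140,160,275),.009,t)
E
```

```text
t 1.73 tcp [562.1   3.2 139.8] jaw deg 97.16 toolx [-0.001  0.001 -1.   ] j [-0.13  0.15  1.77  0.    1.22 -1.83] gap 0.445 F [-0.8  0.6  0.2]
w1 mean [601.2   0.9] rect ((596.642822265625, 1.1916122436523438), (38.088096618652344, 26.550254821777344), 6.0243306159973145) axis -87.2
w1 mean [568.4  -2.5] rect ((568.661865234375, -1.5654067993164062), (95.71731567382812, 28.078914642333984), 5.26698112487793) axis 8.69
w1 mean [568.9  -2.5] rect ((568.5665283203125, -1.5211849212646484), (96.69776916503906, 28.67774200439453), 5.405381202697754) axis 7.77
w1 mean [ 640.4 -140.1] rect ((639.9464111328125, -142.27099609375), (17.373165130615234, 71.79304504394531), 6.982676029205322) axis -80.87
w1 mean [ 640.4 -140.2] rect ((639.9464111328125, -142.27099609375), (17.373165130615234, 71.79304504394531), 6.982676029205322) axis -80.96
w1 mean [ 640.1 -140. ] rect ((633.5216674804688, -143.0579071044922), (30.31869125366211, 71.79304504394531), 6.982676029205322) axis -80.23
```

Call:
send_rows(
  targets=[
    [0.5,-0.6,-4,0],
    [0.5,-0.6,-8,0],
    [0.5,-0.6,-11,0],
    [0.5,-0.6,-11,0],
    [0.5,-0.6,-11,0],
  ],
  claw=0.15,
)

```text
time_s: 2.15
eef_pos: [0.5657, -0.0017, 0.0292]
tcp_rot: [0.466, -0.529, 0.468, 0.532]
ft_force: [0.2, -0.1, 1.1]
finger_gap: 0.572
```

```bash
python3 snap.py wrist w2
```

```text
t 2.2 tcp [568.   -2.2  31.4] jaw deg 97.27 toolx [ 0.001  0.    -1.   ] j [-0.14  0.3   1.82  0.    1.02 -1.84] gap 0.574 F [0.4 0.4 0.3]
```

View pics/w2.png

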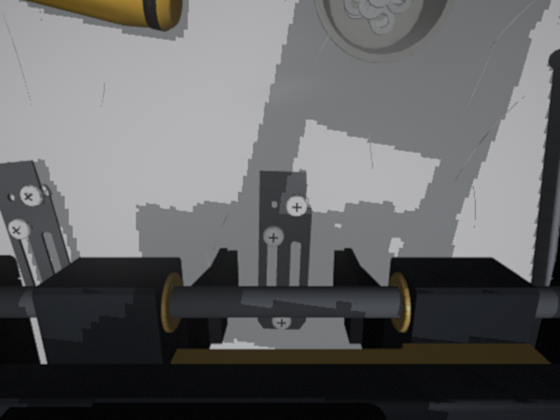

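Call:
send_rows(
  targets=[
    [0,0,-1.5,0],
    [0,0,-2.6,0],
    [0,0,-2.6,0],
    [0,0,-2.6,0],
  ],
)

```text
time_s: 2.53
eef_pos: [0.5682, -0.0032, 0.0052]
tcp_rot: [-0.468, 0.531, -0.467, -0.53]
ft_force: [-0.3, 0.1, 0.3]
finger_gap: 0.575
```

```bash
python3 snap.py wrist w3; python3 snap.py wrist w3;python3 snap.py wrist w3
```

```text
t 2.58 tcp [568.5  -3.4   5.5] jaw deg 97.19 toolx [ 0.001 -0.    -1.   ] j [-0.14  0.34  1.82  0.    0.97 -1.84] gap 0.575 F [ 0.3 -0.6  0. ]
t 2.63 tcp [568.7  -3.5   5.6] jaw deg 97.18 toolx [ 0.002 -0.    -1.   ] j [-0.14  0.34  1.82  0.    0.97 -1.84] gap 0.577 F [ 0.6 -0.1 -0. ]
t 2.68 tcp [568.7  -3.6   5.5] jaw deg 97.18 toolx [ 0.002 -0.    -1.   ] j [-0.14  0.34  1.82 -0.    0.97 -1.84] gap 0.578 F [-0.1 -0.3  0.2]
```

View pics/w3.png

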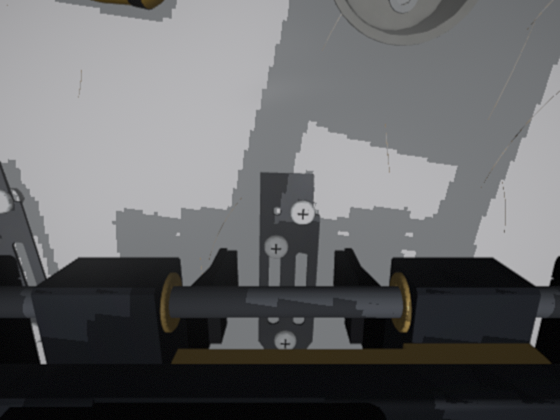

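Call:
send_rows(
  targets=[
    [0,0,-0.35,0],
    [0,0,-0.35,0],
    [0,0,-0.35,0],
  ],
)

```text
time_s: 2.93
eef_pos: [0.5676, -0.0035, 0.0006]
tcp_rot: [0.468, -0.53, 0.468, 0.53]
ft_force: [-0.4, 0.3, 0.4]
finger_gap: 0.577
```

Call:
send_rows(
  targets=[
    [0,0,0,0],
    [0,0,0,0],
    [0,0,0,0],
    [0,0,0,0],
    [0,0,0,0],
    [0,0,0,0],
  ],
  claw=-1,
  squeeze=15,
)

```text
time_s: 3.43
eef_pos: [0.5678, -0.0035, 0.0007]
tcp_rot: [0.468, -0.53, 0.468, 0.53]
ft_force: [-0.6, -0.8, -0.3]
finger_gap: 0.334
```

```bash
python3 snap.py wrist w4
```

```text
t 3.48 tcp [567.8  -3.5   0.7] jaw deg 97.18 toolx [ 0. -0. -1.] j [-0.14  0.35  1.82 -0.    0.97 -1.84] gap 0.339 F [ 0.5 -0.8  0.6]
```

View pics/w4.png

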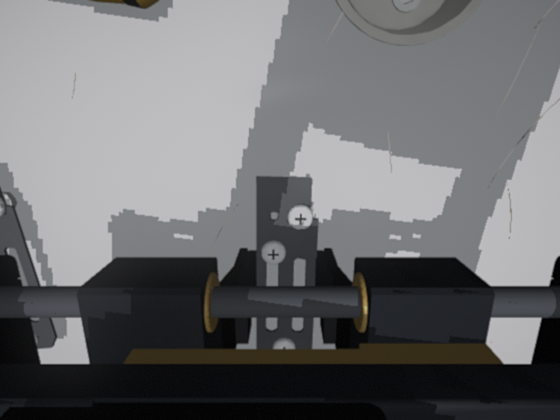

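Call:
send_rows(
  targets=[
    [0,0,2,0],
    [0,0,5,0],
    [-2,6,7,0],
    [-9.4,27.2,7,0.1],
    [-9.4,27.2,7,0.1],
    [-9.4,27.2,7,0.1],
    [-9.4,27.2,7,0.1],
    [-9.4,27.2,7,0.1],
    [-9.4,27.2,7,0.1],
    [-9.4,27.2,7,0.1],
  ],
)

```text
time_s: 4.32
eef_pos: [0.471, 0.2745, 0.071]
tcp_rot: [0.44, -0.553, 0.439, 0.555]
ft_force: [-0.1, -0.6, -0.6]
finger_gap: 0.336
```

Call:
send_rows(
  targets=[
    [0,0,0,0],
    [0,0,0,0],
    [0,0,0,0],
  ],
)

```text
time_s: 4.57
eef_pos: [0.4741, 0.2674, 0.0705]
tcp_rot: [-0.441, 0.553, -0.441, -0.553]
ft_force: [0.5, 0.1, -1.2]
finger_gap: 0.336
```

```bash
python3 snap.py wrist w5;python3 snap.py wrist w5
```

```text
t 4.62 tcp [474.2 267.1  70.5] jaw deg 102.8 toolx [-0. -0. -1.] j [ 0.37  0.19  1.86 -0.    1.09 -1.43] gap 0.336 F [ 0.2  0.6 -0.4]
t 4.67 tcp [474.3 267.1  70.5] jaw deg 102.78 toolx [-0. -0. -1.] j [ 0.37  0.19  1.86 -0.    1.09 -1.43] gap 0.337 F [ 0.2  0.4 -0.8]
```

View pics/w5.png

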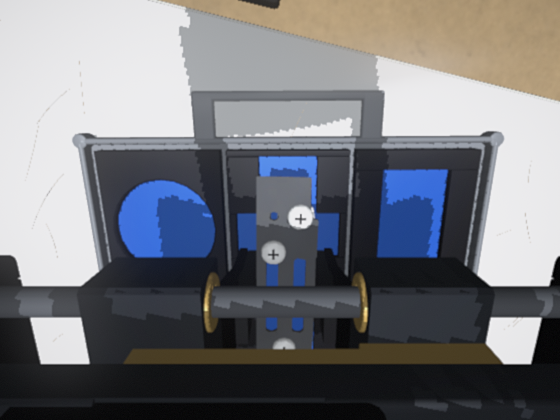

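```bash
python3 - <<'E'
from h import *;import pickle
m=pickle.load(open('pics/w5.pkl','rb')); im=cv2.imread('pics/w5.png'); hsv=cv2.cvtColor(im,cv2.COLOR_BGR2HSV)
b=cv2.inRange(hsv,(100,120,40),(125,255,255)); mk=np.zeros_like(b); mk[170:250,105:220]=b[170:250,105:220]
ys,xs=np.nonzero(mk); P=back(m,np.c_[xs,ys],.008)[:,:2]*1000
print(P.min(0),P.max(0),proj(m,[[.4886,.1853,.008]]))
c=P[P[:,0].argsort()]
# circle fit on the near half contour
cn=max(cv2.findContours(mk,0,1)[0],key=len)[:,0]; q=back(m,cn,.008)[:,:2]*1000; q=q[cn[:,1]<235]
A=np.c_[2*q,np.ones(len(q))]; s=np.linalg.lstsq(A,(q**2).sum(1),rcond=None)[0]; print('circle',s[:2],np.sqrt(s[2]+s[0]**2+s[1]**2))
print('strip end',back(m,[[257,178],[311,178]],.0798)*1000)
# pocket end edges visible blue at 260..316,156
print('pocket end',back(m,[[260,156],[317,156]],.008)*1000,'end true',np.array([474.2,268.3])-54*np.array([.974,.227]))
E
```

```text
[458.56378631 152.5809051 ] [514.80407939 220.89545271] [[165.26415237 221.8862363 ]]
circle [492.34594258 186.39772956] 33.719059560339346
strip end [[430.85005171 244.81622628  79.8       ]
 [425.39842158 268.9376611   79.8       ]]
pocket end [[429.42748972 240.60618999   8.        ]
 [421.13233555 277.31520483   8.        ]] end true [421.604 256.042]
```

Call:
send_rows(
  targets=[
    [0.2,0.1,-2,0],
    [0.2,0.1,-4.5,0],
    [0.2,0.1,-5.6,0],
    [0.2,0.1,-5.6,0],
    [0.2,0.1,-5.6,0],
    [0.2,0.1,-5.6,0],
  ],
)

```text
time_s: 5.17
eef_pos: [0.4766, 0.2694, 0.0156]
tcp_rot: [-0.441, 0.553, -0.44, -0.553]
ft_force: [-0.0, -0.8, -0.9]
finger_gap: 0.33
```

```bash
python3 snap.py wrist w6
```

```text
t 5.22 tcp [477.  269.7  16. ] jaw deg 102.87 toolx [ 0.002  0.001 -1.   ] j [ 0.37  0.28  1.88  0.    0.98 -1.42] gap 0.338 F [ 0.2 -0.3  0.2]
```

View pics/w6.png

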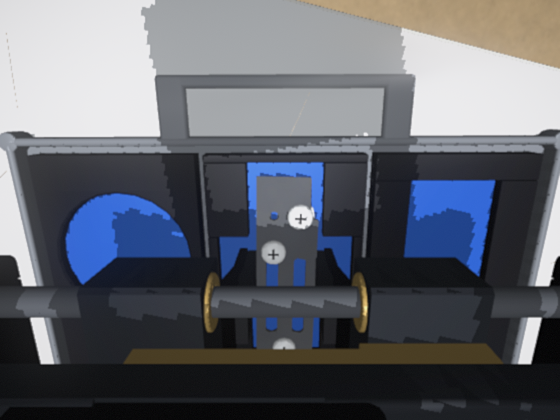

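```bash
python3 - <<'E'
from h import *;import pickle
m=pickle.load(open('pics/w6.pkl','rb'));print(m['origin'],rot(m['rotation']).as_matrix()[:,2])
u=np.array([.974,.227]);v=np.array([-.227,.974])
def uv(P): P=P[:,:2]*1000-[474.2,268.3]; return np.c_[P@u,P@v].round(1)
print('strip end',uv(back(m,[[257,178],[311,178],[318,230]],.0253)))
print('pocket end',uv(back(m,[[250,163],[324,163]],.008)))
print('relief edge (expect u -16)',uv(back(m,[[235,237],[340,237]],.008)))
print('bolt heads',uv(back(m,[[301,217],[273.5,254]],.0293)))
print('tcp',uv(np.array([[.477,.2697,0]])))
E
```

```text
[0.40444108 0.25377861 0.17837478] [ 0.26807006  0.06086106 -0.9614751 ]
strip end [[-44.8 -11.4]
 [-44.6  13.3]
 [-19.6  17. ]]
pocket end [[-49.4 -16.2]
 [-49.2  21. ]]
relief edge (expect u -16) [[-10.  -25.6]
 [ -9.7  30.5]]
bolt heads [[-27.3   8.6]
 [ -9.   -4.3]]
tcp [[3.  0.7]]
```

Call:
send_rows(
  targets=[
    [0.1,0,-0.4,0],
    [0.1,0,-0.7,0],
    [0.1,0,-0.7,0],
    [0.1,0,-0.7,0],
  ],
)

```text
time_s: 5.55
eef_pos: [0.4779, 0.2699, 0.0086]
tcp_rot: [-0.441, 0.554, -0.44, -0.553]
ft_force: [1.5, 0.3, 2.8]
finger_gap: 0.337
```

```bash
python3 snap.py wrist w7;  python3 st.py
```

```text
t 5.6 tcp [477.9 269.9   8.6] jaw deg 102.91 toolx [ 0.002  0.001 -1.   ] j [ 0.37  0.3   1.88 -0.    0.97 -1.43] gap 0.337 F [ 0.7 -0.   3.2]
t 5.6 tcp [477.9 269.9   8.6] jaw deg 102.91 toolx [ 0.002  0.001 -1.   ] j [ 0.37  0.3   1.88 -0.    0.97 -1.43] gap 0.337 F [ 0.7 -0.   3.2]
```

Call:
send_rows(
  targets=[
    [0,0,0,0],
    [0,0,0,0],
    [0,0,0.5,0],
    [0,0,2,0],
    [0,0,4.5,0],
    [0,0,8,0],
    [0,0,8,0],
  ],
  claw=-0.18,
)

```text
time_s: 6.18
eef_pos: [0.4801, 0.271, 0.0939]
tcp_rot: [-0.443, 0.555, -0.438, -0.552]
ft_force: [2.0, 0.8, -0.3]
finger_gap: 0.41
```

```bash
python3 snap.py wrist w8
```

```text
t 6.23 tcp [479.2 270.5  91.5] jaw deg 102.91 toolx [ 0.006  0.002 -1.   ] j [ 0.37  0.17  1.84 -0.    1.12 -1.43] gap 0.413 F [-0.1  0.7 -0.8]
```

View pics/w8.png

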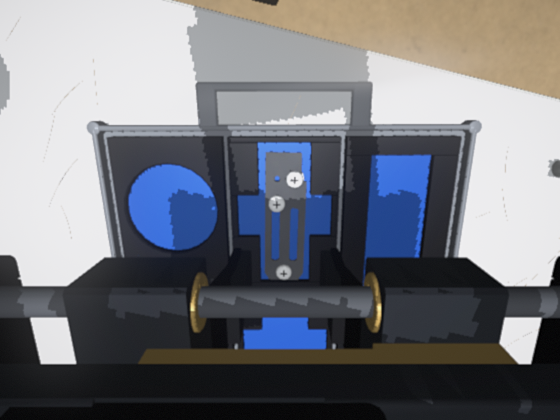

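Call:
send_rows(
  targets=[
    [10.2,-41.2,5,0.015],
    [10.2,-41.2,5,0.015],
    [10.2,-41.2,5,0.015],
    [10.2,-41.2,5,0.015],
    [10.2,-41.2,5,0.015],
    [10.2,-41.2,5,0.015],
    [10.2,-41.2,5,0.015],
    [10.2,-41.2,5,0.015],
    [10.2,-41.2,5,0.015],
    [10.2,-41.2,5,0.015],
  ],
  claw=0.15,
)

```text
time_s: 7.07
eef_pos: [0.5751, -0.1338, 0.1351]
tcp_rot: [0.436, -0.555, 0.437, 0.557]
ft_force: [1.0, -0.1, -0.1]
finger_gap: 0.571
```

```bash
python3 st.py
```

```text
t 7.07 tcp [ 575.1 -133.8  135.1] jaw deg 103.75 toolx [-0.003  0.001 -1.   ] j [-0.36  0.22  1.7   0.    1.23 -2.17] gap 0.571 F [ 1.  -0.1 -0.1]
```

Call:
send_rows(
  targets=[
    [0,0,0,0],
    [0,0,0,0],
    [0,0,0,0],
  ],
)

```text
time_s: 7.32
eef_pos: [0.5749, -0.1317, 0.1348]
tcp_rot: [0.437, -0.555, 0.437, 0.557]
ft_force: [-0.8, 0.6, 0.3]
finger_gap: 0.575
```

```bash
python3 snap.py wrist w9; python3 - <<'E'
from strip import *
m=pickle.load(open('pics/w9.pkl','rb')); print(proj(m,[[.5805,-.1415,.009]]))
E
```

```text
t 7.37 tcp [ 575.  -130.9  134.9] jaw deg 103.78 toolx [-0.003  0.001 -1.   ] j [-0.36  0.22  1.7   0.    1.23 -2.17] gap 0.575 F [ 0.4  0.  -0.1]
[[271.90465994 208.70717025]]
```

View pics/w9.png

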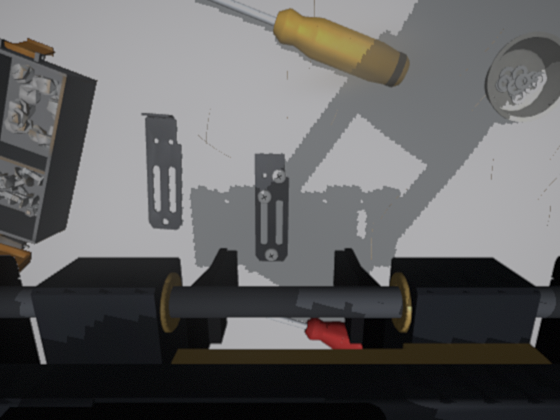

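```bash
cat > bolts.py <<'E'
from h import *;import pickle
def bolts(nm,px,z):
    m=pickle.load(open(f'pics/{nm}.pkl','rb')); W=back(m,px,z)[:,:2]*1000
    O=np.array([[0,-42],[-6,12],[6,30.]]); a=O-O.mean(0); b=W-W.mean(0)
    th=np.arctan2((a[:,0]*b[:,1]-a[:,1]*b[:,0]).sum(),(a*b).sum()); Rm=np.array([[np.cos(th),-np.sin(th)],[np.sin(th),np.cos(th)]])
    c=W.mean(0)-Rm@O.mean(0); print(nm,'centre',c.round(1),'y-axis deg',np.degrees(th)+90,'res',(W-(O@Rm.T+c)).round(1).tolist())
E
python3 -c "
from bolts import *
bolts('w9',[(271,255),(264,197),(279,176)],.014)
bolts('w1',[(278.5,255.5),(272,198),(288,178)],.014)
bolts('w4',[(284.5,345),(273.5,254),(301,217)],.014)
"
```

```text
w9 centre [ 580.7 -141.8] y-axis deg 192.56869254403045 res [[-0.2, 0.0], [0.4, -0.3], [-0.2, 0.3]]
w1 centre [568.   -1.2] y-axis deg 185.2893797276831 res [[-0.1, 0.2], [0.1, -0.8], [-0.1, 0.6]]
w4 centre [566.8  -2.3] y-axis deg 185.9192309549676 res [[-2.2, -0.2], [1.4, -0.1], [0.8, 0.3]]
```

Call:
send_rows(
  targets=[
    [0.6,-1.1,-3,-0.015],
    [0.6,-1.1,-7,-0.015],
    [0.6,-1.1,-11,-0.015],
    [0.6,-1.1,-11.5,-0.015],
    [0.6,-1.1,-11.5,-0.015],
    [0.6,-1.1,-11.5,-0.015],
  ],
)

```text
time_s: 7.87
eef_pos: [0.5825, -0.1421, 0.0224]
tcp_rot: [0.44, -0.553, 0.44, 0.553]
ft_force: [0.7, 0.5, 0.9]
finger_gap: 0.574
```

```bash
python3 snap.py wrist w10
```

```text
t 7.92 tcp [ 583.9 -142.9   23.9] jaw deg 102.98 toolx [ 0.003 -0.001 -1.   ] j [-0.37  0.38  1.73  0.    1.03 -2.17] gap 0.574 F [-0.  -0.3 -0. ]
```

View pics/w10.png

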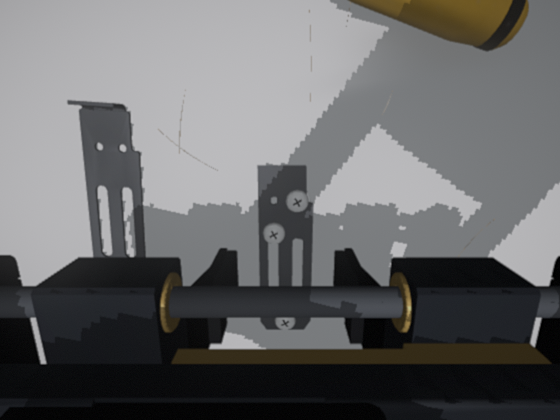

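Call:
send_rows(
  targets=[
    [-0.2,0,-1.2,0],
    [-0.2,0,-2.0,0],
    [-0.2,0,-2.0,0],
    [-0.2,0,-2.0,0],
    [-0.2,0,-2.0,0],
  ],
)

```text
time_s: 8.33
eef_pos: [0.5803, -0.1433, 0.0017]
tcp_rot: [-0.441, 0.553, -0.441, -0.553]
ft_force: [-0.4, -0.5, -0.3]
finger_gap: 0.571
```

Height is right; close and lift.

Call:
send_rows(
  targets=[
    [0,0,-0.1,0],
    [0,0,-0.1,0],
    [0,0,-0.1,0],
    [0,0,-0.1,0],
    [0,0,-0.1,0],
    [0,0,-0.1,0],
  ],
  claw=-1,
  squeeze=15,
)

```text
time_s: 8.83
eef_pos: [0.5803, -0.1432, 0.0006]
tcp_rot: [-0.441, 0.553, -0.441, -0.553]
ft_force: [0.0, 0.1, 0.7]
finger_gap: 0.335
```

```bash
python3 st.py
```

```text
t 8.83 tcp [ 580.3 -143.2    0.6] jaw deg 102.91 toolx [ 0. -0. -1.] j [-0.37  0.41  1.74 -0.    0.99 -2.17] gap 0.335 F [0.  0.1 0.7]
```

Call:
send_rows(
  targets=[
    [0,0,2,0],
    [0,0,5,0],
    [0.1,3,8,0],
    [0.9,43.9,8,0],
    [0.9,43.9,8,0],
    [0.9,43.9,8,0],
    [0.9,43.9,8,0],
    [0.9,43.9,8,0],
    [0.9,43.9,8,0],
    [0.9,43.9,8,0],
  ],
)

```text
time_s: 9.67
eef_pos: [0.5865, 0.1799, 0.0803]
tcp_rot: [-0.441, 0.553, -0.441, -0.553]
ft_force: [1.2, -0.7, -0.6]
finger_gap: 0.334
```

```bash
python3 st.py
```

```text
t 9.67 tcp [586.5 179.9  80.3] jaw deg 102.9 toolx [ 0. -0. -1.] j [ 0.17  0.33  1.67 -0.    1.14 -1.63] gap 0.334 F [ 1.2 -0.7 -0.6]
```

Call:
send_rows(
  targets=[
    [0.1,11.4,0,0],
    [0.1,11.4,0,0],
    [0.1,11.4,0,0],
    [0.1,11.4,0,0],
    [0.1,11.4,0,0],
    [0.1,11.4,0,0],
    [0.1,11.4,0,0],
  ],
)

```text
time_s: 10.25
eef_pos: [0.5878, 0.2906, 0.0799]
tcp_rot: [0.441, -0.553, 0.441, 0.553]
ft_force: [-0.3, 0.4, -0.2]
finger_gap: 0.333
```

```bash
python3 snap.py wrist w11
```

```text
t 10.3 tcp [588.  290.4  80.1] jaw deg 102.81 toolx [-0.    -0.001 -1.   ] j [ 0.34  0.42  1.55 -0.    1.17 -1.46] gap 0.337 F [-0.6 -0.6 -0.7]
```

View pics/w11.png

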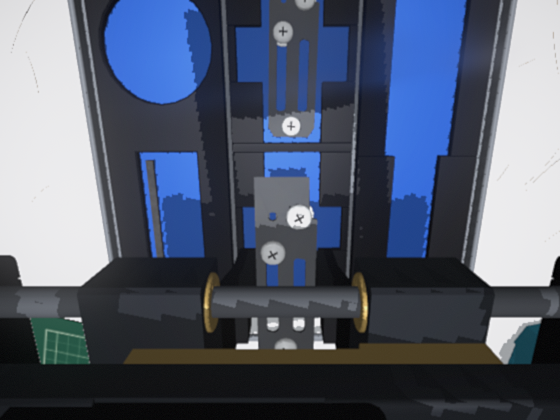

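Move +y ≈5 mm to reach 295.8, then descend.

Call:
send_rows(
  targets=[
    [0.1,0.5,-2.5,0],
    [0.1,0.5,-5.5,0],
    [0.1,0.5,-6.5,0],
    [0.1,0.5,-6.5,0],
    [0.1,0.5,-6.5,0],
    [0.1,0.5,-6.5,0],
  ],
)

```text
time_s: 10.8
eef_pos: [0.5901, 0.2967, 0.0169]
tcp_rot: [-0.441, 0.553, -0.44, -0.552]
ft_force: [0.4, -1.0, 0.3]
finger_gap: 0.331
```

```bash
python3 snap.py wrist w12; python3 -c "
from bolts import *
m=pickle.load(open('pics/w12.pkl','rb'))"
```

```text
t 10.85 tcp [590.5 297.   17.4] jaw deg 102.87 toolx [ 0.003  0.001 -1.   ] j [ 0.35  0.51  1.56 -0.    1.06 -1.45] gap 0.335 F [-0.1  0.3  0. ]
```

View pics/w12.png

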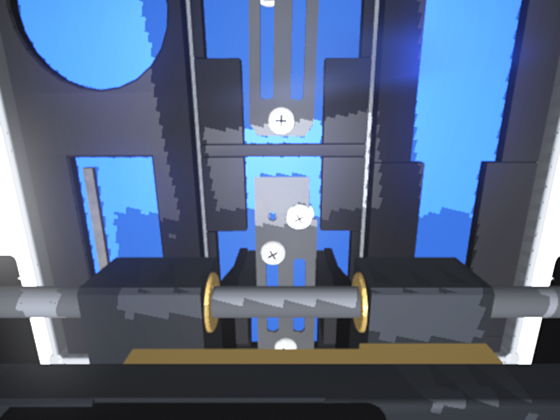

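Call:
send_rows(
  targets=[
    [-0.1,-0.1,-0.5,0],
    [-0.1,-0.1,-0.75,0],
    [-0.1,-0.1,-0.8,0],
    [-0.1,-0.1,-0.8,0],
    [-0.1,-0.1,-0.8,0],
  ],
)

```text
time_s: 11.27
eef_pos: [0.5887, 0.296, 0.0084]
tcp_rot: [-0.441, 0.553, -0.44, -0.553]
ft_force: [-1.8, -1.0, 6.4]
finger_gap: 0.336
```

```bash
python3 st.py
```

```text
t 11.27 tcp [588.7 296.    8.4] jaw deg 102.91 toolx [ 0.002  0.    -1.   ] j [ 0.35  0.52  1.57 -0.    1.05 -1.45] gap 0.336 F [-1.8 -1.   6.4]
```

Call:
send_rows(
  targets=[
    [0,0,0,0],
    [0,0,0,0],
    [0,0,0.5,0],
    [0,0,2,0],
    [0,0,5,0],
    [0,0,9,0],
    [0,0,12,0],
    [0,0,12,0],
  ],
  claw=-0.18,
)

```text
time_s: 11.93
eef_pos: [0.5926, 0.2977, 0.1372]
tcp_rot: [-0.445, 0.556, -0.436, -0.551]
ft_force: [1.4, -0.1, 1.4]
finger_gap: 0.41
```

```bash
python3 snap.py wrist w13; python3 snap.py top t2; python3 - <<'E'
import cv2
im=cv2.imread('pics/t2.png')[140:290,110:430]; cv2.imwrite('pics/t2c.png',cv2.resize(im,None,fx=2.5,fy=2.5,interpolation=cv2.INTER_CUBIC))
E
```

```text
t 11.98 tcp [591.2 297.2 133.8] jaw deg 102.91 toolx [ 0.009  0.003 -1.   ] j [ 0.35  0.37  1.51 -0.    1.25 -1.45] gap 0.412 F [ 1.1  0.4 -0.8]
t 12.03 tcp [589.3 296.5 130.6] jaw deg 102.91 toolx [ 0.005  0.002 -1.   ] j [ 0.35  0.37  1.52 -0.    1.25 -1.45] gap 0.413 F [-1.  -0.3  0.1]
```

View pics/w13.png

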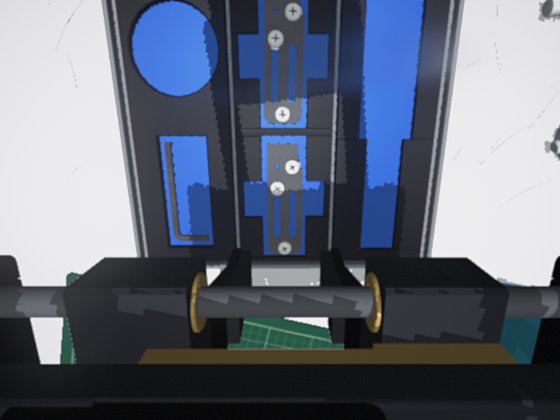

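View pics/t2c.png

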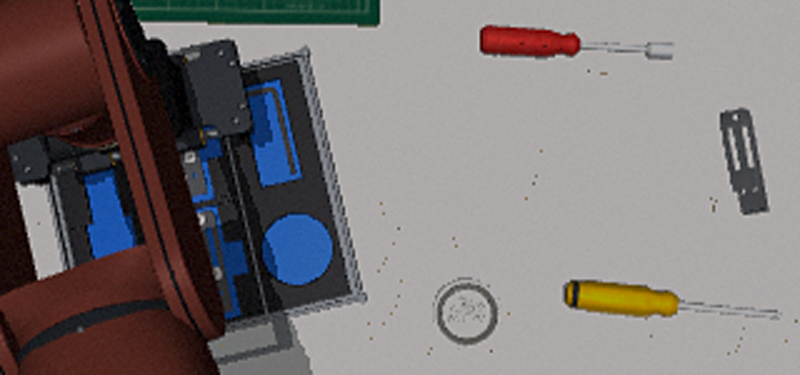

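```bash
python3 - <<'E'
import cv2
im=cv2.imread('pics/scene0.png')[150:270,300:480]; cv2.imwrite('pics/s0c.png',cv2.resize(im,None,fx=4,fy=4,interpolation=cv2.INTER_CUBIC))
im=cv2.imread('pics/top0.png')[45:170,270:440]; cv2.imwrite('pics/t0c.png',cv2.resize(im,None,fx=4,fy=4,interpolation=cv2.INTER_CUBIC))
E
```

```text
(no output)
```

View pics/s0c.png

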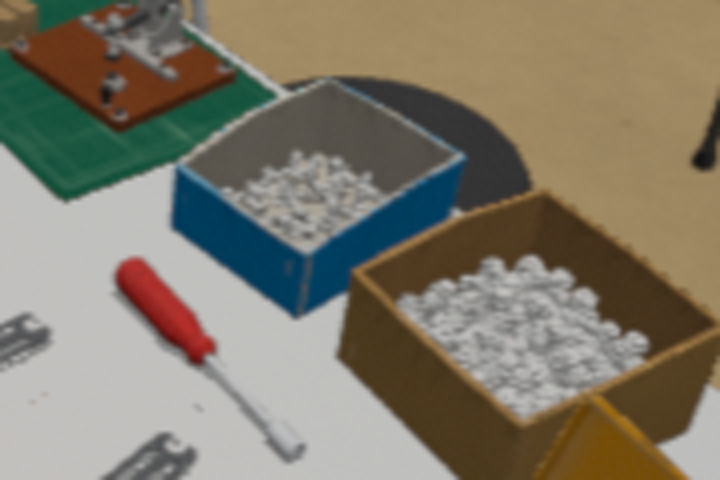

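View pics/t0c.png

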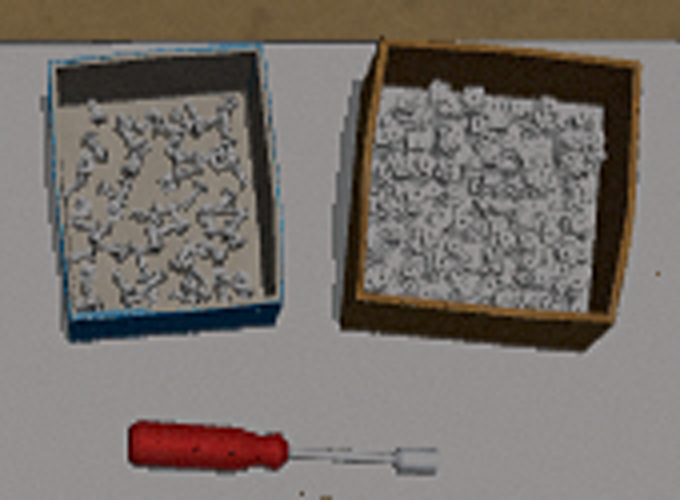

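```bash
python3 - <<'E'
from h import *
from plant import arm
t=arm.camera_model("top");s=arm.camera_model("scene")
print(back(t,[[287.5,130.5],[339.5,125.5]],0)*1000, back(s,[[375,229.3]],0)*1000)
for h in(.04,.05,.06,.07,.08): print(h,proj(s,back(s,[[375,229.3]],0)+[0,0,h]),back(t,[[288,125],[340.5,119.5]],h)[:,:2]*1000)
print(back(t,[[356,126.5],[415,132.5]],0)*1000)
E
```

```text
[[752.41386668  43.72207655   0.        ]
 [764.37618807 -82.94812405   0.        ]] [[ 7.68917393e+02 -7.95688516e+01  1.11022302e-13]]
0.04 [[377.00146912 217.70661376]] [[755.90030344  42.81638569]
 [768.71076191 -81.1788818 ]]
0.05 [[377.5176915  214.71642752]] [[753.37382193  42.90990775]
 [766.08058302 -80.08164989]]
0.06 [[378.04049861 211.68809965]] [[750.84734041  43.00342981]
 [763.45040413 -78.98441797]]
0.07 [[378.57001724 208.62089568]] [[748.32085889  43.09695186]
 [760.82022525 -77.88718605]]
0.08 [[379.10637747 205.51406217]] [[745.79437738  43.19047392]
 [758.19004636 -76.78995414]]
[[ 761.77519358 -123.11532004    0.        ]
 [ 746.47985314 -266.61756562    0.        ]]
```

Call:
send_rows(
  targets=[
    [9.5,-34.1,3,-1.86],
    [9.5,-34.1,3,-1.86],
    [9.5,-34.1,3,-1.86],
    [9.5,-34.1,3,-1.86],
    [9.5,-34.1,3,-1.86],
    [9.5,-34.1,3,-1.86],
    [9.5,-34.1,3,-1.86],
    [9.5,-34.1,3,-1.86],
    [9.5,-34.1,3,-1.86],
    [9.5,-34.1,3,-1.86],
  ],
  claw=0.15,
)

```text
time_s: 12.87
eef_pos: [0.6828, -0.051, 0.1559]
tcp_rot: [0.681, -0.187, 0.683, 0.186]
ft_force: [0.5, -0.1, 0.3]
finger_gap: 0.576
```

```bash
python3 st.py
```

```text
t 12.87 tcp [682.8 -51.  155.9] jaw deg 30.62 toolx [-0.002 -0.002 -1.   ] j [-0.19  0.41  1.42 -0.    1.32 -0.72] gap 0.576 F [ 0.5 -0.1  0.3]
```

Call:
send_rows(
  targets=[
    [0.2,0.5,0,-0.605],
    [0.2,0.5,0,-0.605],
    [0.2,0.5,0,-0.605],
    [0.2,0.5,0,-0.605],
    [0.2,0.5,0,-0.605],
    [0.2,0.5,0,-0.605],
    [0.2,0.5,0,-0.605],
    [0.2,0.5,0,-0.605],
  ],
)

```text
time_s: 13.53
eef_pos: [0.6842, -0.0399, 0.1562]
tcp_rot: [0.706, 0.02, 0.708, -0.02]
ft_force: [-0.1, -0.4, -0.1]
finger_gap: 0.576
```

```bash
python3 snap.py wrist w14
```

```text
t 13.58 tcp [684.4 -40.  156.5] jaw deg -3.23 toolx [-0.001  0.    -1.   ] j [-0.17  0.41  1.41 -0.    1.32 -0.12] gap 0.575 F [ 0.3  0.2 -0.4]
```

View pics/w14.png

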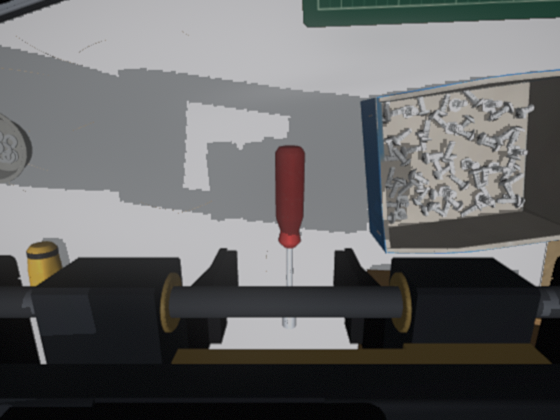

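```bash
python3 - <<'E'
from h import *;import pickle
m=pickle.load(open('pics/w14.pkl','rb'))
P=np.r_[back(m,[[290.5,147],[289.5,246]],.0145),back(m,[[289.5,328]],.007)][:,:2]*1000
print(P); d=P[0]-P[2]; print(np.linalg.norm(d),np.degrees(np.arctan2(d[1],d[0]))); d/=np.linalg.norm(d)
print('grip', P[0]-58*d, P[1]+38*d)
E
```

```text
[[ 692.37917457   11.09428559]
 [ 686.46905268  -82.38447312]
 [ 681.41023024 -177.99955204]]
189.41171339035336 86.68011014527501
grip [689.02036027 -46.80837727] [688.66965515 -44.44824573]
```

Call:
send_rows(
  targets=[
    [0.4,-0.55,-4,0],
    [0.4,-0.55,-8,0],
    [0.4,-0.55,-12,0],
    [0.4,-0.55,-13.5,0],
    [0.4,-0.55,-13.5,0],
    [0.4,-0.55,-13.5,0],
    [0.4,-0.55,-13.5,0],
  ],
)

```text
time_s: 14.17
eef_pos: [0.6911, -0.0459, 0.0254]
tcp_rot: [0.708, 0.02, 0.705, -0.021]
ft_force: [-0.4, 0.4, 0.1]
finger_gap: 0.573
```

```bash
python3 snap.py wrist w15
```

```text
t 14.22 tcp [691.6 -46.   26. ] jaw deg -3.36 toolx [ 0.006 -0.001 -1.   ] j [-0.18  0.56  1.47  0.    1.1  -0.12] gap 0.572 F [-0.5  0.   0.5]
```

View pics/w15.png

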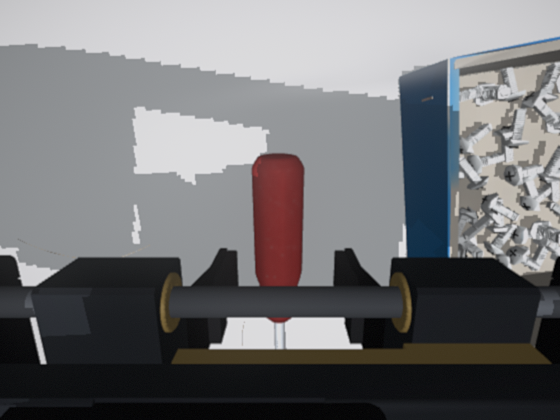

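Call:
send_rows(
  targets=[
    [-0.15,0,-0.8,0],
    [-0.15,0,-1.2,0],
    [-0.15,0,-1.2,0],
    [-0.15,0,-1.2,0],
    [-0.15,0,-1.2,0],
  ],
)

```text
time_s: 14.63
eef_pos: [0.6874, -0.0456, 0.0104]
tcp_rot: [0.707, 0.021, 0.707, -0.021]
ft_force: [-0.4, 1.1, -0.4]
finger_gap: 0.577
```

```bash
python3 st.py
```

```text
t 14.63 tcp [687.4 -45.6  10.4] jaw deg -3.38 toolx [ 0. -0. -1.] j [-0.18  0.58  1.48 -0.    1.08 -0.12] gap 0.577 F [-0.4  1.1 -0.4]
```

Call:
send_rows(
  targets=[
    [0,0,-0.15,0],
    [0,0,-0.15,0],
    [0,0,-0.15,0],
    [0,0,-0.15,0],
    [0,0,-0.15,0],
    [0,0,-0.15,0],
    [0,0,-0.15,0],
  ],
  claw=-1,
  squeeze=30,
)

```text
time_s: 15.22
eef_pos: [0.6874, -0.0456, 0.0088]
tcp_rot: [0.707, 0.021, 0.707, -0.021]
ft_force: [-0.7, 0.1, -0.7]
finger_gap: 0.29
```

Call:
send_rows(
  targets=[
    [0,0,1,0],
    [0,0,3,0],
    [0,0,5,0],
    [0,0,5,0],
    [0,0,5,0],
  ],
)

```text
time_s: 15.63
eef_pos: [0.6889, -0.0458, 0.0608]
tcp_rot: [0.708, 0.021, 0.705, -0.021]
ft_force: [0.2, -0.1, -2.0]
finger_gap: 0.291
```

```bash
python3 snap.py wrist w16; python3 snap.py scene s2; python3 -c "
import cv2
im=cv2.imread('pics/s2.png')[100:300,230:480]; cv2.imwrite('pics/s2c.png',cv2.resize(im,None,fx=3,fy=3))"
```

```text
t 15.68 tcp [687.6 -45.6  59. ] jaw deg -3.38 toolx [ 0.001 -0.    -1.   ] j [-0.18  0.52  1.47 -0.    1.16 -0.12] gap 0.287 F [-0.3  0.  -0.9]
t 15.73 tcp [686.7 -45.5  57.8] jaw deg -3.38 toolx [-0.001  0.    -1.   ] j [-0.18  0.52  1.47 -0.    1.16 -0.12] gap 0.297 F [ 1.1 -0.1 -1.7]
```

View pics/w16.png

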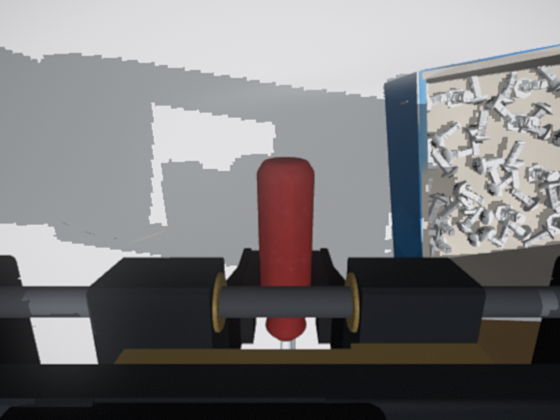

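View pics/s2c.png

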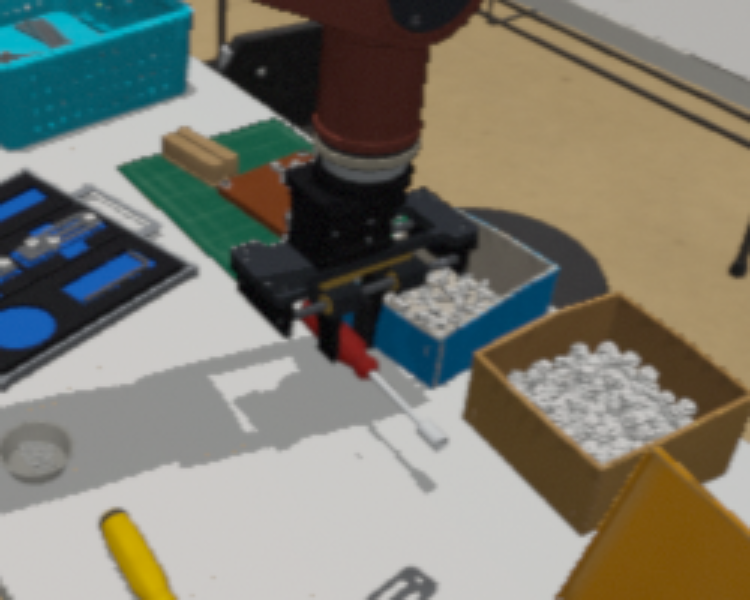

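Call:
send_rows(
  targets=[
    [-2,4,2,0.12],
    [-20.9,40.1,4,1.858],
    [-20.9,40.1,4,1.858],
    [-20.9,40.1,4,1.858],
    [-20.9,40.1,4,1.858],
    [-20.9,40.1,4,1.858],
    [-20.9,40.1,4,1.858],
    [-20.9,40.1,4,1.858],
    [-20.9,40.1,4,1.858],
    [-20.9,40.1,4,1.858],
  ],
)

```text
time_s: 16.57
eef_pos: [0.4944, 0.3212, 0.0949]
tcp_rot: [0.584, -0.397, 0.586, 0.397]
ft_force: [1.1, 0.3, -0.8]
finger_gap: 0.289
```

```bash
python3 st.py
```

```text
t 16.57 tcp [494.4 321.2  94.9] jaw deg 68.3 toolx [-0.003 -0.001 -1.   ] j [ 0.44  0.26  1.73  0.    1.15 -0.75] gap 0.289 F [ 1.1  0.3 -0.8]
```

Call:
send_rows(
  targets=[
    [-1.6,3.2,0,0.61],
    [-1.6,3.2,0,0.61],
    [-1.6,3.2,0,0.61],
    [-1.6,3.2,0,0.61],
    [-1.6,3.2,0,0.61],
    [-1.6,3.2,0,0.61],
    [-1.6,3.2,0,0.61],
    [-1.6,3.2,0,0.61],
  ],
)

```text
time_s: 17.23
eef_pos: [0.4803, 0.3518, 0.0956]
tcp_rot: [0.441, -0.552, 0.442, 0.552]
ft_force: [-0.8, -0.4, -1.0]
finger_gap: 0.289
```

```bash
python3 snap.py wrist w17
```

```text
t 17.28 tcp [480.5 351.9  95.8] jaw deg 102.74 toolx [-0.001 -0.001 -1.   ] j [ 0.5   0.27  1.71  0.    1.16 -1.29] gap 0.291 F [ 0.1 -0.7 -1.3]
```

View pics/w17.png

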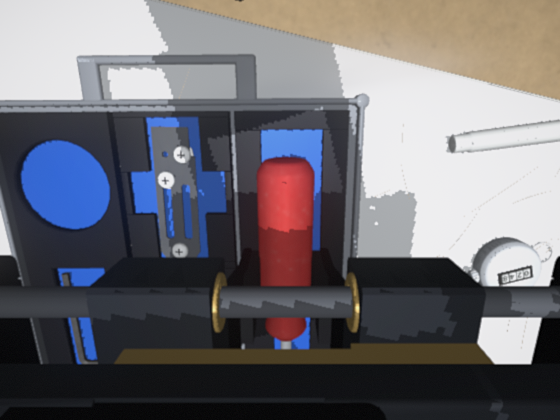

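Call:
send_rows(
  targets=[
    [-0.25,0.35,-3,0],
    [-0.25,0.35,-6,0],
    [-0.25,0.35,-6.5,0],
    [-0.25,0.35,-6.5,0],
    [-0.25,0.35,-6.5,0],
    [-0.25,0.35,-6.5,0],
  ],
)

```text
time_s: 17.78
eef_pos: [0.4797, 0.3563, 0.0335]
tcp_rot: [-0.442, 0.553, -0.44, -0.552]
ft_force: [0.7, 0.4, -1.6]
finger_gap: 0.287
```

```bash
python3 snap.py wrist w18
```

```text
t 17.83 tcp [479.9 356.4  33.7] jaw deg 102.87 toolx [ 0.003  0.002 -1.   ] j [ 0.51  0.36  1.74 -0.    1.04 -1.29] gap 0.293 F [-0.2 -1.6 -0.5]
```

View pics/w18.png

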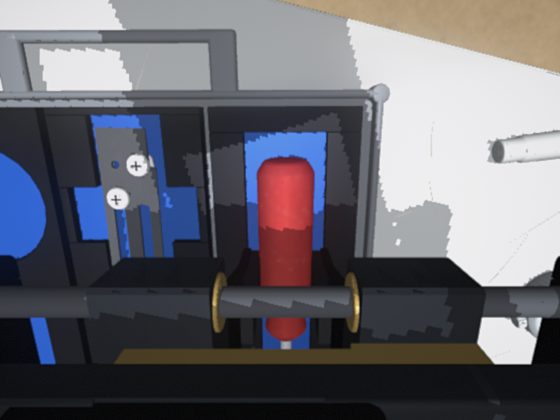

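```bash
python3 - <<'E'
from h import *;import pickle
m=pickle.load(open('pics/w18.pkl','rb'))
u=np.array([.974,.227]);v=np.array([-.227,.974])
f=lambda P:np.c_[(P[:,:2]*1000-[470,354])@u,(P[:,:2]*1000-[470,354])@v].round(1)
print('handle end',f(back(m,[[286,157]],.0393)),'neck',f(back(m,[[286,340]],.0393)),'bed end (-57)',f(back(m,[[247,132],[326,132]],.008)), 'lip top edge',f(back(m,[[247,132],[326,132]],.014)))
print('strip heads near',f(back(m,[[138,166],[117,199]],.022)))
E
```

```text
handle end [[-46.5   1.4]] neck [[51.6  0.9]] bed end (-57) [[-56.5 -19.5]
 [-56.2  23.2]] lip top edge [[-56.7 -18.9]
 [-56.5  22.5]]
strip heads near [[-40.3 -74.7]
 [-23.  -88. ]]
```

Call:
send_rows(
  targets=[
    [-0.2,0,-0.6,0],
    [-0.2,0,-1.1,0],
    [-0.2,0,-1.1,0],
    [-0.2,0,-1.1,0],
    [-0.2,0,-1.1,0],
  ],
)

```text
time_s: 18.25
eef_pos: [0.4763, 0.3557, 0.0205]
tcp_rot: [0.441, -0.553, 0.441, 0.553]
ft_force: [0.1, 0.7, -0.4]
finger_gap: 0.293
```

```bash
python3 st.py
```

```text
t 18.25 tcp [476.3 355.7  20.5] jaw deg 102.9 toolx [-0. -0. -1.] j [ 0.51  0.37  1.75 -0.    1.02 -1.29] gap 0.293 F [ 0.1  0.7 -0.4]
```

Call:
send_rows(
  targets=[
    [0,0,-0.25,0],
    [0,0,-0.35,0],
    [0,0,-0.35,0],
    [0,0,-0.35,0],
  ],
)

```text
time_s: 18.58
eef_pos: [0.4763, 0.3557, 0.017]
tcp_rot: [0.441, -0.553, 0.441, 0.553]
ft_force: [-0.1, -0.0, -1.2]
finger_gap: 0.287
```

```bash
python3 snap.py wrist w19
```

```text
t 18.63 tcp [476.3 355.7  17. ] jaw deg 102.9 toolx [-0. -0. -1.] j [ 0.51  0.38  1.75  0.    1.01 -1.29] gap 0.291 F [-0.1 -0.1 -0.9]
```

View pics/w19.png

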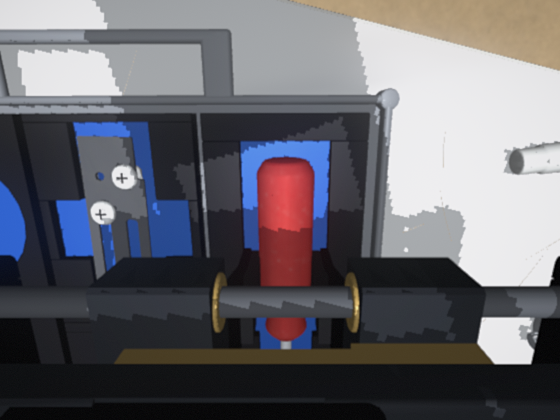

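Call:
send_rows(
  targets=[
    [0,0,-0.1,0],
    [0,0,-0.1,0],
    [0,0,-0.1,0],
  ],
)

```text
time_s: 18.88
eef_pos: [0.4764, 0.3557, 0.0167]
tcp_rot: [-0.441, 0.553, -0.441, -0.553]
ft_force: [-2.2, -1.9, 5.4]
finger_gap: 0.29
```

Call:
send_rows(
  targets=[
    [0,0,0,0],
    [0,0,0,0],
    [0,0,0,0],
    [0,0,1,0],
    [0,0,4,0],
    [0,0,8,0],
    [0,0,11,0],
    [0,0,11,0],
  ],
  claw=0.0,
)

```text
time_s: 19.55
eef_pos: [0.4808, 0.3583, 0.1348]
tcp_rot: [-0.445, 0.555, -0.436, -0.551]
ft_force: [1.6, 1.2, 0.9]
finger_gap: 0.499
```

```bash
python3 snap.py wrist w20
```

```text
t 19.6 tcp [479.5 357.5 131.7] jaw deg 102.91 toolx [ 0.008  0.005 -1.   ] j [ 0.51  0.23  1.69 -0.    1.21 -1.29] gap 0.501 F [ 1.  -0.4  0.2]
```

View pics/w20.png

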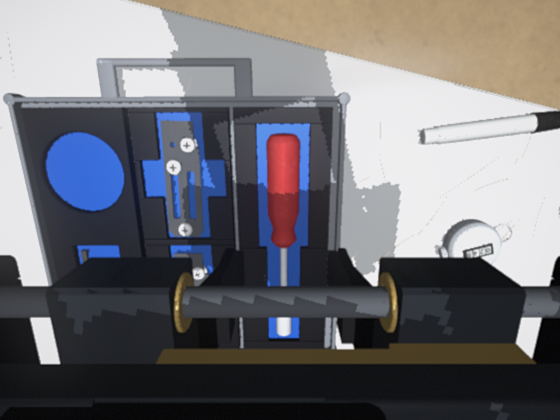

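Call:
send_rows(
  targets=[
    [-4.6,-33,1.5,0],
    [-4.6,-33,1.5,0],
    [-4.6,-33,1.5,0],
    [-4.6,-33,1.5,0],
    [-4.6,-33,1.5,0],
    [-4.6,-33,1.5,0],
    [-4.6,-33,1.5,0],
    [-4.6,-33,1.5,0],
    [-4.6,-33,1.5,0],
    [-4.6,-33,1.5,0],
  ],
  claw=1,
)

```text
time_s: 20.43
eef_pos: [0.4298, 0.0237, 0.1407]
tcp_rot: [0.442, -0.552, 0.442, 0.552]
ft_force: [-0.6, -0.0, 0.0]
finger_gap: 0.996
```

Call:
send_rows(
  targets=[
    [0,0,0,0],
    [0,0,0,0],
    [0,0,0,0],
  ],
)

```text
time_s: 20.68
eef_pos: [0.4302, 0.0271, 0.1407]
tcp_rot: [0.44, -0.553, 0.44, 0.554]
ft_force: [0.0, -0.6, 0.8]
finger_gap: 1.001
```

```bash
python3 snap.py wrist w21
```

```text
t 20.73 tcp [430.2  27.1 140.7] jaw deg 103.06 toolx [-0.001  0.    -1.   ] j [-0.12 -0.18  2.09  0.    1.23 -1.92] gap 1.003 F [ 0.1  0.3 -0.6]
```

View pics/w21.png

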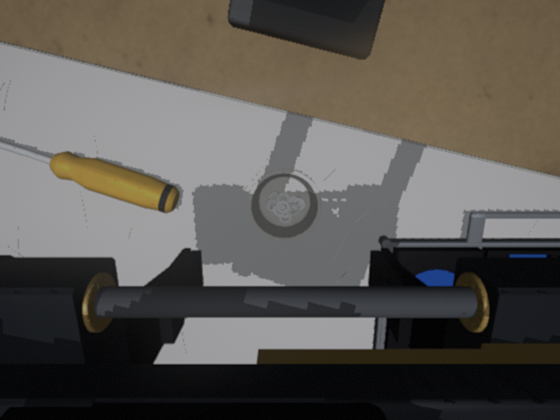

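```bash
python3 - <<'E'
from h import *;import pickle
m=pickle.load(open('pics/w21.pkl','rb'))
P=back(m,[[251,205],[317.5,205],[284,172],[284,238]],.02)[:,:2]*1000
print(P.round(1),np.linalg.norm(P[1]-P[0]),np.linalg.norm(P[3]-P[2]),P.mean(0), proj(m,[[.4302,.0271,.02]]))
E
```

```text
[[435.3  -1.3]
 [422.4  54.7]
 [401.   20.1]
 [458.4  33.2]] 57.50598834005958 58.91628270092753 [429.24467632  26.66978101] [[284.36307683 206.60364716]]
```

Call:
send_rows(
  targets=[
    [0,0,-4,0],
    [0,0,-8,0],
    [0,0,-11,0],
    [0,0,-12,0],
    [0,0,-12,0],
    [0,0,-12,0],
    [0,0,-12,0],
  ],
)

```text
time_s: 21.32
eef_pos: [0.4322, 0.0258, 0.023]
tcp_rot: [-0.441, 0.554, -0.44, -0.552]
ft_force: [0.4, -0.4, 0.4]
finger_gap: 0.999
```

```bash
python3 snap.py wrist w22
```

```text
t 21.37 tcp [432.5  25.7  23.2] jaw deg 102.94 toolx [ 0.004 -0.001 -1.   ] j [-0.12  0.01  2.17 -0.    0.96 -1.92] gap 1.002 F [ 0.9 -0.6  0.8]
```

View pics/w22.png

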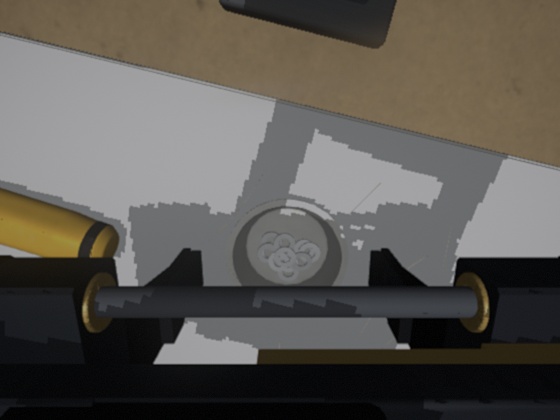

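```bash
python3 - <<'E'
from h import *;import pickle
m=pickle.load(open('pics/w22.pkl','rb'))
P=back(m,[[232,250],[344,250],[288,197]],.02)[:,:2]*1000
print(P, np.linalg.norm(P[1]-P[0]), P[2]+32.5*np.array([.974,.227]), (P[0]+P[1])/2)
E
```

```text
[[431.52264327  -2.29618419]
 [418.37153097  55.05609787]
 [397.12262062  19.95791341]] 58.84076828787322 [428.77762062  27.33541341] [424.94708712  26.37995684]
```

Call:
send_rows(
  targets=[
    [-0.1,0,-0.7,0],
    [-0.1,0,-1.1,0],
    [-0.1,0,-1.1,0],
    [-0.1,0,-1.1,0],
    [-0.1,0,-1.1,0],
  ],
)

```text
time_s: 21.78
eef_pos: [0.4294, 0.0256, 0.0102]
tcp_rot: [-0.441, 0.553, -0.441, -0.553]
ft_force: [-0.4, 0.0, -0.2]
finger_gap: 1.004
```

```bash
python3 snap.py wrist w23
```

```text
t 21.83 tcp [429.4  25.6  10.2] jaw deg 102.89 toolx [ 0. -0. -1.] j [-0.12  0.04  2.17 -0.    0.93 -1.92] gap 0.997 F [-0.3  0.1 -1. ]
```

View pics/w23.png

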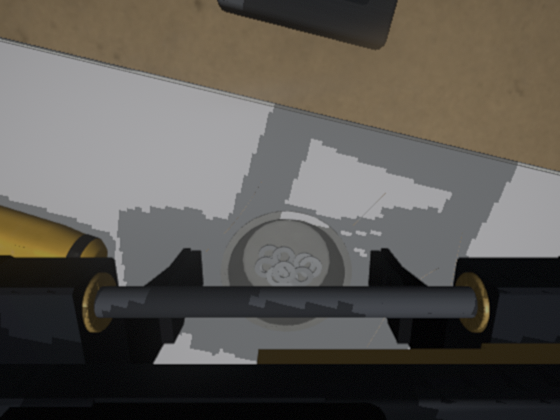

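Call:
send_rows(
  targets=[
    [0,0,-0.1,0],
    [0,0,-0.1,0],
    [0,0,-0.1,0],
    [0,0,-0.1,0],
    [0,0,-0.1,0],
    [0,0,-0.1,0],
  ],
  claw=-1,
  squeeze=8,
)

```text
time_s: 22.33
eef_pos: [0.4293, 0.0257, 0.0091]
tcp_rot: [0.441, -0.553, 0.441, 0.553]
ft_force: [-0.8, -0.4, 0.6]
finger_gap: 0.726
```

Call:
send_rows(
  targets=[
    [0,0,0,0],
    [0,0,0.5,0],
    [0,0,1.5,0],
    [0,0,2.5,0],
    [0,0,2.5,0],
    [0,0,2.5,0],
  ],
)

```text
time_s: 22.83
eef_pos: [0.4306, 0.0255, 0.0354]
tcp_rot: [-0.441, 0.554, -0.44, -0.552]
ft_force: [-0.4, 0.0, -0.2]
finger_gap: 0.724
```

```bash
python3 snap.py wrist w24; python3 snap.py scene s3; python3 -c "
import cv2
im=cv2.imread('pics/s3.png')[150:300,150:350]; cv2.imwrite('pics/s3c.png',cv2.resize(im,None,fx=4,fy=4))"
```

```text
t 22.88 tcp [429.9  25.6  34.8] jaw deg 102.9 toolx [ 0.002 -0.    -1.   ] j [-0.12 -0.01  2.17  0.    0.99 -1.92] gap 0.724 F [ 0.5  0.1 -1. ]
t 22.93 tcp [429.4  25.7  34.3] jaw deg 102.9 toolx [ 0.001 -0.    -1.   ] j [-0.12 -0.01  2.17  0.    0.99 -1.92] gap 0.723 F [ 0.2 -0.1 -1.1]
```

View pics/w24.png

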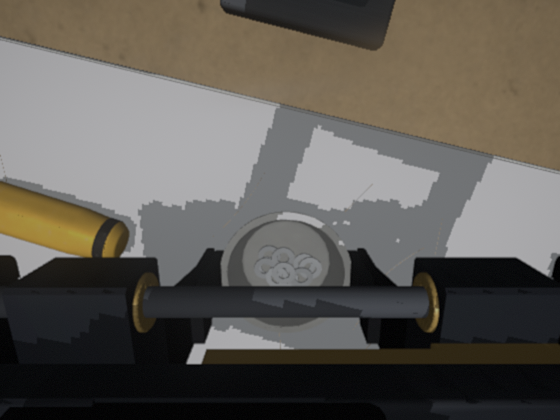

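View pics/s3c.png

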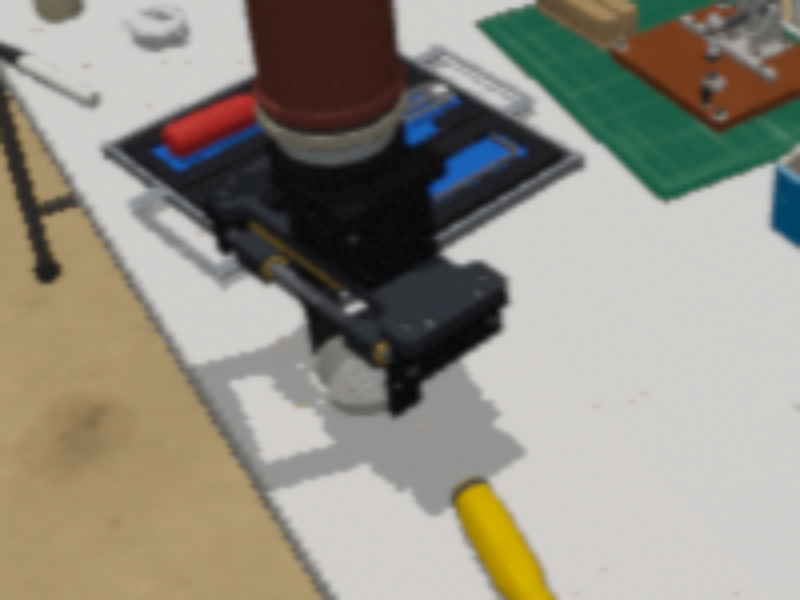

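```bash
python3 - <<'E'
from h import *;import pickle
for n,r0,r1,z in(('w23',211,326,.02),('w24',212,327,.045)):
    m=pickle.load(open(f'pics/{n}.pkl','rb'))
    P=back(m,[[287,r0],[287,r1]],z)[:,:2]*1000
    print(P, np.linalg.norm(P[1]-P[0]), P.mean(0))
E
```

```text
[[398.05583373  20.07698094]
 [458.38817743  33.90032743]] 61.89569132823749 [428.22200558  26.98865418]
[[399.77297161  20.11026256]
 [460.39466024  34.01208637]] 62.19525574298541 [430.08381592  27.06117446]
```

Call:
send_rows(
  targets=[
    [0,0,1.5,0],
    [0,0,3.5,0],
    [0.5,1.3,4.5,0],
    [1.6,4,4.5,0],
    [2.7,6.9,4.5,0],
    [3.8,9.7,4.5,0],
    [4.9,12.5,4.5,0],
    [5.8,14.8,4.5,0],
    [6.3,16.1,4.5,0],
    [6.3,16.1,4.5,0],
  ],
)

```text
time_s: 23.77
eef_pos: [0.4927, 0.1887, 0.0787]
tcp_rot: [0.44, -0.553, 0.44, 0.554]
ft_force: [-0.3, 0.2, -0.4]
finger_gap: 0.723
```

Call:
send_rows(
  targets=[
    [0,0,0,0],
    [0,0,0,0],
    [0,0,0,0],
  ],
)

```text
time_s: 24.02
eef_pos: [0.4917, 0.1855, 0.0787]
tcp_rot: [0.441, -0.553, 0.441, 0.553]
ft_force: [-0.5, -0.9, -1.4]
finger_gap: 0.724
```

```bash
python3 snap.py wrist w25
```

```text
t 24.07 tcp [491.9 185.5  78.9] jaw deg 102.83 toolx [-0.001 -0.    -1.   ] j [ 0.21  0.14  1.91 -0.    1.1  -1.58] gap 0.725 F [-0.1 -0.1  0.5]
```

View pics/w25.png

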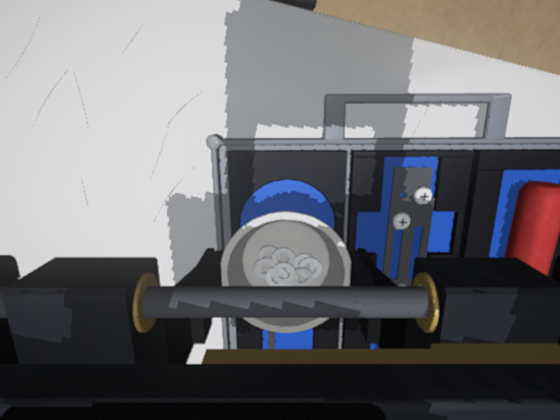

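Call:
send_rows(
  targets=[
    [0.05,0,-1.5,0],
    [0.05,0,-3.5,0],
    [0.05,0,-4.6,0],
    [0.05,0,-5,0],
    [0.05,0,-5,0],
    [0.05,0,-5,0],
  ],
)

```text
time_s: 24.57
eef_pos: [0.4929, 0.1864, 0.0293]
tcp_rot: [0.441, -0.553, 0.441, 0.553]
ft_force: [-0.1, 0.5, 0.6]
finger_gap: 0.724
```

```bash
python3 snap.py wrist w26
```

```text
t 24.62 tcp [493.4 186.7  29.8] jaw deg 102.89 toolx [ 0.001  0.    -1.   ] j [ 0.21  0.22  1.92 -0.    1.   -1.58] gap 0.719 F [-0.2 -0.1  0.4]
```

View pics/w26.png

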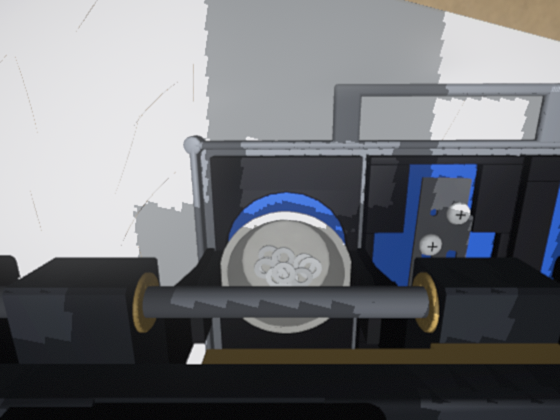

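```bash
python3 - <<'E'
from h import *;import pickle
m=pickle.load(open('pics/w26.pkl','rb')); im=cv2.imread('pics/w26.png'); b=cv2.inRange(cv2.cvtColor(im,cv2.COLOR_BGR2HSV),(100,120,60),(125,255,255)); b[:, :215]=0;b[:,358:]=0
pts=[]
for c in range(238,338,2):
    r=np.nonzero(b[170:245,c])[0]
    if len(r): pts.append((c,170+r[0]))
q=back(m,pts,.008)[:,:2]*1000; A=np.c_[2*q,np.ones(len(q))]; s=np.linalg.lstsq(A,(q**2).sum(1),rcond=None)[0]; print('well',s[:2],np.sqrt(s[2]+s[:2]@s[:2]))
from scipy.optimize import least_squares
print('R34 fit',least_squares(lambda p:np.hypot(*(q-p).T)-34,s[:2]).x)
P=back(m,[[287,212],[287,330]],.0298-.0091+.02)[:,:2]*1000; print('dish',P.mean(0))
E
```

```text
well [493.65056147 187.91575563] 34.998588392625585
R34 fit [492.55601794 187.68572297]
dish [492.51895408 187.9549235 ]
```

Call:
send_rows(
  targets=[
    [0,0,-0.5,0],
    [0,0,-0.9,0],
    [0,0,-1.1,0],
    [0,0,-1.1,0],
    [0,0,-1.1,0],
  ],
)

```text
time_s: 25.03
eef_pos: [0.4926, 0.1867, 0.0179]
tcp_rot: [0.44, -0.553, 0.441, 0.553]
ft_force: [-0.5, -0.8, 0.2]
finger_gap: 0.725
```

Call:
send_rows(
  targets=[
    [0,0,-0.1,0],
    [0,0,-0.1,0],
    [0,0,-0.1,0],
  ],
)

```text
time_s: 25.28
eef_pos: [0.4929, 0.1867, 0.0171]
tcp_rot: [-0.441, 0.553, -0.441, -0.553]
ft_force: [0.4, -0.5, -0.3]
finger_gap: 0.725
```

Call:
send_rows(
  targets=[
    [0,0,-0.07,0],
    [0,0,-0.07,0],
  ],
)

```text
time_s: 25.45
eef_pos: [0.493, 0.1868, 0.017]
tcp_rot: [-0.441, 0.553, -0.441, -0.553]
ft_force: [-1.8, -0.3, 3.5]
finger_gap: 0.724
```

Call:
send_rows(
  targets=[
    [0,0,0,0],
    [0,0,0,0],
    [0,0,0,0],
    [0,0,1,0],
    [0,0,4,0],
    [0,0,8,0],
    [0,0,12,0],
    [0,0,12,0],
  ],
  claw=0.75,
)

```text
time_s: 26.12
eef_pos: [0.4983, 0.188, 0.146]
tcp_rot: [-0.445, 0.556, -0.437, -0.55]
ft_force: [1.5, -0.3, 0.8]
finger_gap: 0.877
```

```bash
python3 snap.py wrist w27
```

```text
t 26.17 tcp [496.9 187.6 142.6] jaw deg 102.91 toolx [ 0.011  0.002 -1.   ] j [ 0.21  0.06  1.86 -0.    1.21 -1.58] gap 0.873 F [-0.3  0.2  0.2]
```

View pics/w27.png

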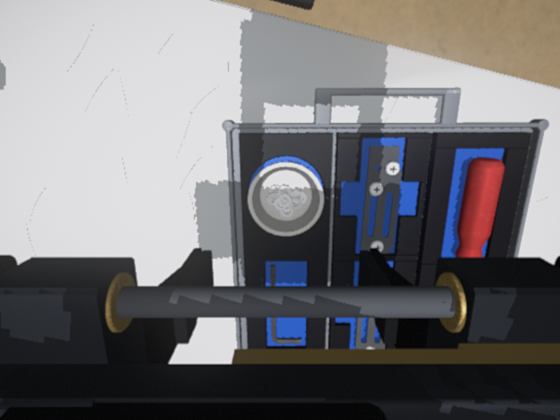

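Dish is seated. I move the arm clear and check from above.

Call:
send_rows(
  targets=[
    [-5,-20,6,0],
    [-5,-30,6,0],
    [-5,-30,6,0],
    [-5,-30,6,0],
    [-5,-30,6,0],
    [-5,-30,6,0],
    [-5,-30,6,0],
    [-5,-30,6,0],
    [-5,-30,6,0],
    [-5,-30,6,0],
  ],
)

```text
time_s: 27.0
eef_pos: [0.4423, -0.1139, 0.196]
tcp_rot: [0.442, -0.552, 0.441, 0.553]
ft_force: [0.7, -0.3, -0.7]
finger_gap: 0.875
```

```bash
python3 snap.py top t3; python3 - <<'E'
import cv2
im=cv2.imread('pics/t3.png')[150:290,115:265]; cv2.imwrite('pics/t3c.png',cv2.resize(im,None,fx=4.2,fy=4.2,interpolation=cv2.INTER_CUBIC))
E
```

```text
t 27.05 tcp [ 442.3 -112.9  195.6] jaw deg 102.83 toolx [-0.001  0.001 -1.   ] j [-0.42 -0.17  1.98  0.    1.34 -2.22] gap 0.877 F [-0.4  0.9 -1.1]
```

View pics/t3c.png

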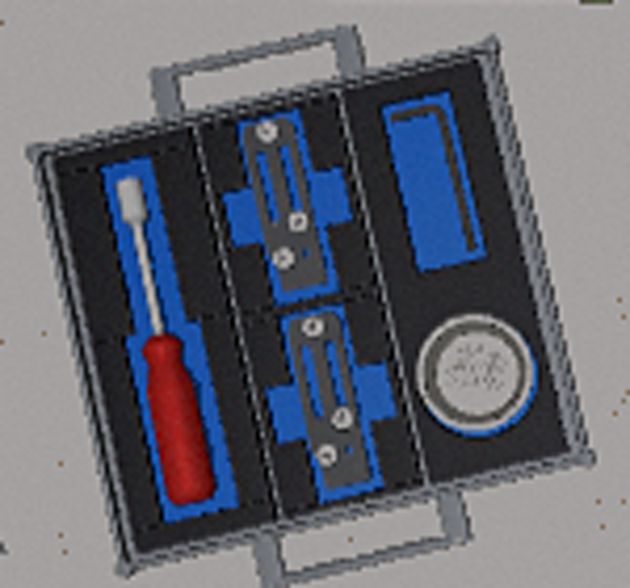

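View pics/t3.png

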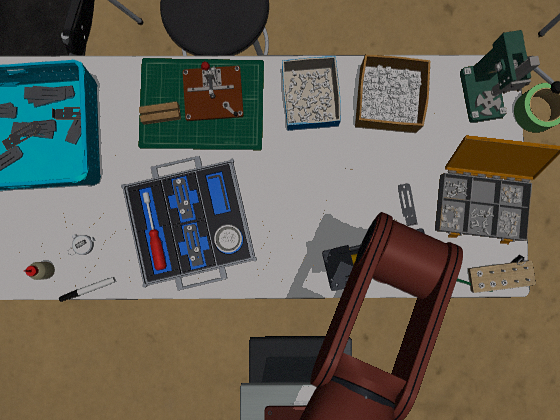

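Call:
send_rows(
  targets=[
    [0,0,0,0],
    [0,0,0,0],
    [0,0,0,0],
  ],
)

```text
time_s: 27.3
eef_pos: [0.4428, -0.112, 0.1959]
tcp_rot: [0.44, -0.553, 0.44, 0.554]
ft_force: [-0.8, -0.1, -0.1]
finger_gap: 0.877
```

```bash
python3 -c "
from plant import arm
print(arm.job_done())"; python3 st.py
```

```text
the job is handed in; nothing more can be done
None
the job is handed in; nothing more can be done
```

The kit is made up and handed in at about 27 s. I packed in the order asked: the two assemblies (near pocket, then far pocket), the nut driver with its handle in the wide part, and the dish carried level into the round well.

- **Final check:** the last top view, with the arm clear, shows both strips centred in their pockets to within about 2 mm. The nut driver lies inside its stepped bed and the dish sits in its well. I did not touch the bare bracket or the screwdriver. In that last view the bracket still lies where it was. The arm hid the screwdriver, which was last seen unmoved when I picked up the dish.
- **Forces:** the highest force I read while setting things down was about 6 N.
- **Disagreements:** positions from the wrist and top cameras differed by about 2–4 mm, so I placed by the wrist view, which shows part and pocket together. The dish's visible ring measured about 58 mm in the earlier views against the 65 mm rim given. I took it as the rim's inner edge, and the grip closed at about 63 mm.

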